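Charge a grinding jar and hold its keyed lid home

TASK

Get the grinding jar ready for the mill: tip all six steel balls from the white scoop into the jar and stand the empty scoop upright back on the table. Then put the lid with the knurled collar over the jar's neck, turn it under light pressure until its hidden keyways drop over the pins, and push it fully home against the sprung orange sealing ring. Finish while still holding the lid pressed home, as it springs up when let go, and do not disturb the bottle, the sample tube or the black can on the way.

Things in the scene. Friction and masses are not known exactly. Their poses are not given: they have to be found in the camera images.
- jar: Fixed grinding jar station: grey base plate 112x112x10 mm, dark sleeve 94 mm across up to z = 33 mm, in it a steel jar 74 mm across up to its shoulder (z = 58 mm). Above that a round neck, 56 mm outside, 50 mm bore, rises to the mouth at z = 84 mm; inner floor z = 28 mm. Origin: centre of the plate's underside, z up, on the jar's axis.
- jar_mouth (a point): Centre of the jar's open mouth, on its axis, 84 mm above the table; the rim is chamfered outside. Three brass pins, 5 mm thick, 120 degrees apart, stick 4 mm sideways out of the neck; their tops lie 7 mm below the mouth.
- seal_ring (a joint): Orange sprung sealing ring round the jar's neck on the shoulder, 70 mm across. 0: free, its top 18 mm below the mouth; grows in m as it is pushed down, 0.006 with the lid home. Spring 3.5 N at first, 7.7 N with the lid home; it lifts the lid again when nobody pushes.
- lid: Dark steel lid, about 0.16 kg, 54.5 mm high, standing on the table. Skirt below: 72 mm across, 28 mm high, bore 59 mm, 24 mm deep, fits over the jar's neck with 1.5 mm to spare all round. Origin: centre of the skirt's lower edge, z up. Home, it is 24 mm below jar_mouth; resting unkeyed on the pins, 7 mm below; dropped on the free sealing ring, 18 mm below.
- lid_collar (a point): Centre of the lid's knurled collar, 41 mm above the lid's origin, rigid with the lid: 49 mm across, from 28 to 54.5 mm height; to hold, carry and turn the lid by.
- lid_keyways (a point): Centre of the lid's bore, 12 mm above its origin. Three straight keyways in the bore, 120 degrees apart, 10 mm wide, open below, as long as the bore is deep, unseen from outside and unmarked: their angle to the body's axes is not told. A pin enters within about 5 degrees either side; turning the lid through a third of a turn always finds it.
- scoop: White pouring scoop, 60 g, with six balls in it: a straight trough, parallel upright sides 39 mm apart outside, 34 mm high; flat floor 3 mm thick from x = -27 to +27 mm, then a 35 degree ramp up to the spout's lip; closed at +x, with a thumb tab out to x = +78 mm. Origin: centre of the floor's underside, z up, spout towards -x.
- scoop_lip (a point): Middle of the scoop's pouring lip: x = -58 mm, z = +27 mm in the scoop's frame. Balls run out over it when the scoop is tipped spout down by more than about 40 degrees.
- ball_1: Steel grinding ball 1 of 6, 15 mm across, 14 g, in the scoop at first. Origin: its centre.
- ball_2: Steel grinding ball 2 of 6, 15 mm across, 14 g, in the scoop at first. Origin: its centre.
- ball_3: Steel grinding ball 3 of 6, 15 mm across, 14 g, in the scoop at first. Origin: its centre.
- ball_4: Steel grinding ball 4 of 6, 15 mm across, 14 g, in the scoop at first. Origin: its centre.
- ball_5: Steel grinding ball 5 of 6, 15 mm across, 14 g, in the scoop at first. Origin: its centre.
- ball_6: Steel grinding ball 6 of 6, 15 mm across, 14 g, in the scoop at first. Origin: its centre.
- bottle: Bystander: white plastic bottle with a blue cap, 47 x 46 x 99 mm, standing at the right towards the back. Origin: centre of its underside.
- sample_tube: Bystander: standing tube with a blue cap, 34 mm across, 112 mm high, right at the back. Origin: centre of its underside.
- can: Bystander: black screw can, 38 mm across, 61 mm high, at the left. Origin: centre of its underside.
- joystick_top (a point): Top of the cream column of a fixed joystick manipulator between robot and jar, 200 mm above the table; the column is 45 mm thick, its black stick (150 mm high) hangs 110 mm farther left, and its control box stands in front. Does not move and is not used: carry things past above it.
Things that resemble listed ones, but are neither listed nor needed, are in the scene too. Leave any red or turquoise look-alike of the lid alone.

How it is judged:
By the outcome, as a careful person would: the job done as asked, in the order asked, and still so for the second after the job is handed in, while the arm keeps its last pose, push and grip.
It also fails if it takes over 72 s, if anything falls off the work surface, if the arm or the gripper's body presses on something with over 40 N, if the wrist force passes 120 N, or if a joint passes its speed limit or range.

ROBOT

A 6-joint arm with a two-finger parallel gripper is mounted at the origin on a cart in front of the work surface, level with it; the furniture and walls round the work are solid. World frame = base frame: x ahead of the robot, y to its left, z up, the work surface at z = 0. Lengths are in m, angles in degrees, forces in N, time in s.
With the tool pointing down it reaches from about 0.35 to 0.875 m from the base axis. Payload 4.2 kg.
Tool frame: the origin (TCP) lies midway between the tips of the shut fingers; the grasp point (between the pads) lies 19 mm behind it (r.pinch_z is the distance from the TCP to the grasp point, in m); z points along the fingers, y is the line along which they close (so a half turn about z gives the same grasp; the last joint's range is limited). The gripper opens to 87 mm and grips with 3 to 60 N. Pads are 19 mm wide; open, the fingers measure 117 mm over their backs; the gripper's body (75 mm by 190 mm) begins 51 mm behind the grasp point.
Start: joints at [85.577, 22.042, 0.453, 0, -68.411, -14.817], TCP at [0.206, 0.59, 0.223] pointing down, gripper open.
Joint ranges: [-179.83, 179.83], [-69.29, 118.12], [-61.27, 80.66], [-181.25, 117.63], [-171.15, -9.14], [-177.46, 177.46]. Speed limits (degrees/s): [159.86, 159.86, 180, 180, 180, 180].

INTERFACE

Orientations are given as a 3x3 rotation matrix whose columns are the frame's x, y, z axes.
In Python, from station import r, imaging, models gives the robot as it stands. The module is installed in compiled form; this text tells all that it offers.
- The arm moves only by the tool apply_moves, never from a script. Its argument "moves" is a list of rows, each a list of 2 entries, a list of its own where there are three numbers: the shift along the tool's x, y, z in m, then the turn about the tool's z in degrees. A call has 1 to 5 rows; each row shifts and turns the commanded pose from where the row before left it, along the tool's axes as they then stand; what a row does not reach is not made up. A row lasts 1/12 s, in which the tool goes at most 41.7 mm and 7.16 degrees, less where a joint would pass 70% of its speed; a pose out of reach is approached as far as the arm can. A call is refused whole if a number of a shift passes 0.0417 or a number of a turn 7.16, either way. A call with a gripper value outside its range is refused whole. "hand" is the finger opening in m, from 0 to 0.087, set as the call begins (left out, the last holds). The fingers move at their own pace and stop on an object; the grip force is fixed at half the most. Time passes only in rows, so rows that do not move let the fingers close. It gives the time, the measured TCP pose, the force, the opening and the grip force at its end, in the units of the state.
- r.sense(): the state, without advancing time (a new reading comes with each control period).
- imaging.capture(name): name is "scene" or "top" or "wrist"; returns a dict with "frame" (400x640x3 uint8, blue, green, red), "intrinsics" (3x3 intrinsics, pixels), "eye" and "orientation" of the camera in the world. Camera axes: x right, y down, z forward; pixel columns grow to the right and rows downward; lengths in m; the calibration is good to about 2 mm. A picture is of the moment at which its call begins. There is no depth.
- r.finish_job(): hands the job in; it is judged then, once.
Trained networks look in a picture, given as the dict that the camera call returned (one of the last four; its "shot" number tells which), for a name from the list of things; names that differ only in an ending like _2 or _b are one class to them, and where a whole thing is asked for, a point or a joint stands for the part that bears it (a point fixed in the world has none). Each returns a list of dicts, best first, with "confidence" (0 to 1); they miss things now and then, are a little off and sometimes report something else, mostly with a low value. They report only what shows in the picture. A call takes as long as a camera call. They do not tell look-alikes from the thing itself.
- models.cut_out(picture, target): "region" (400x640 bool, what is visible of it) and "extent" ([left, top, width, height] as shares, 0 to 1, of the picture: columns of its width, rows of its height, round what is visible of it).
- models.place_of(picture, target): "at" ([column, row] as shares, 0 to 1, of the picture: columns of its width, rows of its height: a listed point, or the origin of a listed thing).
The state is a dict: "time_s": time; "joints": joint angles; "joint_velocities": joint speeds; "effort": joint torques, N m; "tcp_pos": TCP position; "ee_rot": TCP orientation; "wrist_force": force on the tool from outside, world axes, zero at the start; "moment": the same for the moment, N m; "gripper_width": opening from 0.0 (shut) to 1.0 (fully open); "gripper_force": force on a finger pad.
Only numpy, scipy, OpenCV 4.12 (cv2) and the standard library are available. Lean on these libraries where they do the work, as an engineer would, in place of code of your own. Each camera call takes 0.05 s, during which the arm holds its last target. There are 200 camera calls.

## Working session

There is one attempt and no reset: what is moved stays moved. The work goes in short steps, Python scripts to look and compute and a tool call to move; the robot and the scene stay as the last step left them, time stands still between calls to the robot, and variables do not carry over. Pictures are saved under pics/ and viewed, at most 10 in all, crops included, and the job is handed in when it is done.

Besides the shell and the picture viewer there is one more tool, called by a JSON object that holds its "method" and its "body". apply_moves: Moves the arm, as the interface text tells. Its arguments: {"type":"object","properties":{"moves":{"type":"array"},"hand":{"type":"number"}},"required":["moves"]}

```bash
mkdir -p pics
cat > h.py <<'E'
import numpy as np, cv2
from station import r, imaging, models
def ray(p,u,v):
    K=np.array(p["intrinsics"]);R=np.array(p["orientation"]);d=R@np.linalg.solve(K,[u,v,1]);return np.array(p["eye"]),d/np.linalg.norm(d)
def tri(obs):
    A=np.zeros((3,3));b=np.zeros(3)
    for e,d in obs:
        M=np.eye(3)-np.outer(d,d);A+=M;b+=M@e
    x=np.linalg.solve(A,b);return x,[float(np.linalg.norm((np.eye(3)-np.outer(d,d))@(x-e))) for e,d in obs]
def onz(o,z):
    e,d=o;return e+d*(z-e[2])/d[2]
def proj(p,X):
    c=np.array(p["orientation"]).T@(np.array(X)-p["eye"]);q=np.array(p["intrinsics"])@c;return q[:2]/q[2]
E
python3 - <<'E'
from h import *
s=r.sense();print(s["time_s"],s["tcp_pos"],np.round(s["ee_rot"],3).tolist(),r.pinch_z,s["gripper_width"])
P={n:imaging.capture(n) for n in("scene","top","wrist")}
for n,p in P.items():
    cv2.imwrite(f"pics/a_{n}.png",p["frame"]);print(n,np.round(p["eye"],3),np.round(p["orientation"],3).tolist(),np.round(p["intrinsics"],1).tolist())
    for t in["jar","jar_mouth","lid","lid_collar","scoop","scoop_lip","bottle","sample_tube","can","joystick_top","ball_1"]:
        L=models.place_of(p,t)
        print(n,t,[(np.round(np.array(l["at"])*[640,400],1).tolist(),round(l["confidence"],2)) for l in L[:6]])
E
```

```text
0.0 [0.2057326  0.58953737 0.22145131] [[0.944, -0.33, -0.001], [-0.33, -0.944, -0.002], [0.0, 0.002, -1.0]] 0.0187 1.0011294465405494
scene [-0.108 -0.402  0.605] [[0.461, -0.477, 0.748], [-0.887, -0.226, 0.403], [-0.023, -0.849, -0.528]] [[386.1, 0.0, 317.6], [0.0, 386.1, 199.5], [0.0, 0.0, 1.0]]
scene jar [([275.3, 208.8], 0.69), ([421.3, 286.6], 0.4)]
scene jar_mouth []
scene lid [([321.9, 218.6], 0.97), ([413.1, 299.4], 0.88), ([387.8, 336.1], 0.58)]
scene lid_collar [([323.0, 204.7], 0.93), ([417.7, 286.2], 0.89)]
scene scoop [([351.8, 247.5], 0.95), ([274.1, 208.5], 0.46)]
scene scoop_lip [([334.8, 245.0], 0.9)]
scene bottle [([426.2, 248.0], 0.88)]
scene sample_tube [([398.7, 225.7], 0.72)]
scene can [([223.8, 222.1], 0.52), ([281.4, 173.3], 0.25)]
scene joystick_top [([284.5, 172.8], 0.62)]
scene ball_1 [([419.5, 286.3], 0.71), ([345.1, 244.0], 0.6)]
top [ 0.373 -0.038  1.097] [[0.016, -0.981, 0.195], [-1.0, -0.015, 0.007], [-0.004, -0.195, -0.981]] [[434.1, 0.0, 314.3], [0.0, 434.1, 198.0], [0.0, 0.0, 1.0]]
top jar [([247.1, 172.8], 0.94)]
top jar_mouth [([244.0, 167.0], 0.
[... 299 characters left out ...]
36.4, 213.7], 0.58), ([206.6, 214.2], 0.37)]
top bottle [([349.6, 203.2], 0.59)]
top sample_tube [([381.8, 142.5], 0.7)]
top can []
top joystick_top [([280.4, 206.7], 0.8), ([421.2, 239.2], 0.16)]
top ball_1 [([341.8, 199.4], 0.53), ([355.4, 199.8], 0.53), ([356.6, 191.9], 0.53), ([348.4, 193.9], 0.51), ([347.9, 188.4], 0.44), ([350.5, 202.1], 0.42)]
wrist [0.27  0.568 0.383] [[-0.329, -0.914, -0.237], [-0.944, 0.319, 0.081], [0.002, 0.251, -0.968]] [[289.0, 0.0, 318.2], [0.0, 289.0, 201.5], [0.0, 0.0, 1.0]]
wrist jar []
wrist jar_mouth []
wrist lid []
wrist lid_collar []
wrist scoop []
wrist scoop_lip []
wrist bottle []
wrist sample_tube []
wrist can []
wrist joystick_top []
wrist ball_1 []
```

Run:
```python
import cv2
a=cv2.imread("pics/a_scene.png")[130:370,180:500];b=cv2.imread("pics/a_top.png")[100:330,170:490]
cv2.imwrite("pics/c1.png",cv2.resize(a,None,fx=2.5,fy=2.5,interpolation=2));cv2.imwrite("pics/c2.png",cv2.resize(b,None,fx=2.5,fy=2.5,interpolation=2))
```

```text
(no output)
```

View pics/c1.png

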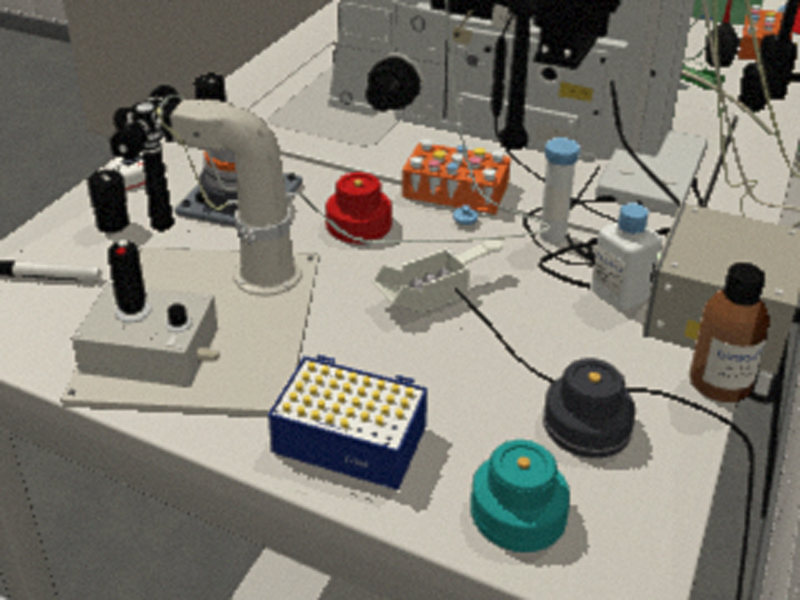

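View pics/c2.png

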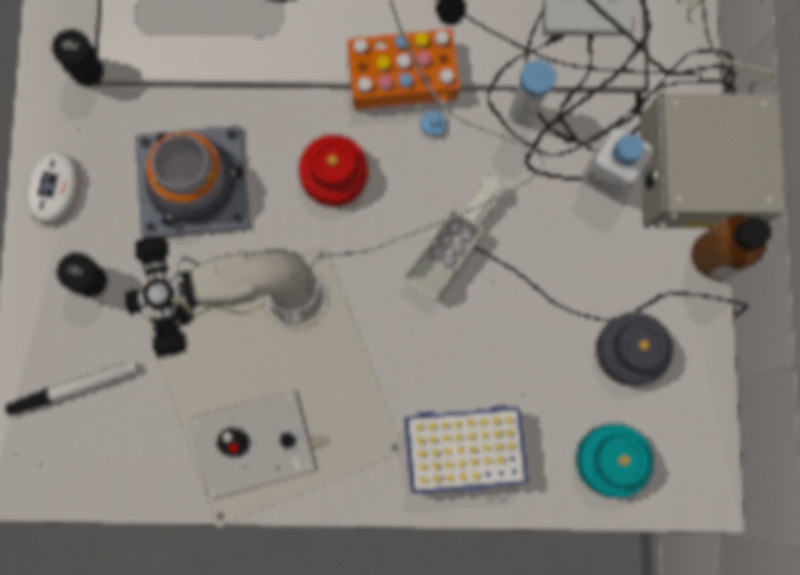

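The dark lid (scene px 416,294; top px 424,240) is the one described. The red lid (scene 322,215; top 304,170) and the turquoise one (scene 388,333; top 416,286) are look-alikes. The scoop is at top px (350,198) with its spout towards lower left, and the jar is at top px (245,170). Next I'll triangulate.

Run:
```python
from h import *
S=imaging.capture("scene");T=imaging.capture("top")
def pt(u,v,p): return ray(p,u,v)
def pr(n,a,b):
    x,e=tri([ray(S,*a),ray(T,*b)]);print(n,np.round(x,4),np.round(e,4))
pr("lid collar c",(417.7,286.2),(424.5,238.5))
pr("lid knob top",(180+595/2.5,130+377/2.5),(170+644/2.5,100+345/2.5))
pr("joy",(284.5,172.8),(280.4,206.7))
pr("joy2 column top bend",(180+245/2.5,130+105/2.5),(170+285/2.5,100+262/2.5))
pr("scooplip",(334.8,245),(338,213.7))
pr("scoop",(351.8,247.5),(350.4,197.6))
pr("bottlecap",(180+633/2.5,130+216/2.5),(170+628/2.5,100+150/2.5))
pr("tubecap",(180+562/2.5,130+150/2.5),(170+538/2.5,100+77/2.5))
print("mouth",onz(ray(T,244,167),.084),"jar0",onz(ray(T,247.1,172.8),0.))
print("lid z0",onz(ray(T,424.8,240),0.0),onz(ray(S,413.1,299.4),0))
print("redlid",onz(ray(T,303.9,170.2),0),onz(ray(S,321.9,218.6),0))
print("stick",onz(ray(T,170+157/2.5,100+295/2.5),.15))
for n,c in dict(tubabend=(290,265),armL=(200,275),).items(): print(n,onz(ray(T,170+c[0]/2.5,100+c[1]/2.5),.2))
print("cans",[onz(ray(T,170+c[0]/2.5,100+c[1]/2.5),.03) for c in((78,55),(82,275))])
print("tab end",onz(ray(T,170+492/2.5,100+183/2.5),.033),"liptips",[onz(ray(T,170+c[0]/2.5,100+c[1]/2.5),.03) for c in((409,285),(438,302))])
for p,n in((S,"scene"),(T,"top")):
    for t in("seal_ring","jar","scoop","lid"):
        for l in models.cut_out(p,t)[:3]:
            e=np.array(l["extent"])*[640,400,640,400];ys,xs=np.nonzero(l["region"]);print(n,t,round(l["confidence"],2),np.round(e,1),np.round([xs.mean(),ys.mean()],1))
C=cv2.resize(T["frame"][150:250,220:420],None,fx=4,fy=4,interpolation=2);D=cv2.resize(S["frame"][215:265,310:410],None,fx=8,fy=8,interpolation=2)[:, :800]
D=D[:200+0] if 0 else cv2.resize(S["frame"][218:268,315:395],(640,400),interpolation=2)
cv2.imwrite("pics/d1.png",C);cv2.imwrite("pics/d2.png",D)
```

```text
lid collar c [ 0.4875 -0.3041  0.0358] [0.0027 0.0027]
lid knob top [ 0.4861 -0.3053  0.0529] [0.0005 0.0005]
joy [0.5348 0.0342 0.1977] [0.0062 0.0062]
joy2 column top bend [0.5315 0.0356 0.2025] [0.0052 0.0052]
scooplip [ 0.5466 -0.0913  0.0262] [0.0012 0.0012]
scoop [ 0.5918 -0.121  -0.0029] [0.0029 0.0029]
bottlecap [ 0.6696 -0.287   0.0905] [0.0007 0.0007]
tubecap [ 0.7368 -0.1988  0.1042] [0.0001 0.0001]
mouth [0.64725182 0.13999245 0.084     ] jar0 [0.65452377 0.14592026 0.        ]
lid z0 [ 0.48642555 -0.31108062  0.        ] [ 0.4850171  -0.30187044  0.        ]
redlid [ 0.66376419 -0.00203738  0.        ] [0.66617202 0.00314654 0.        ]
stick [0.51275034 0.14755736 0.15      ]
tubabend [0.53251593 0.02736613 0.2       ]
armL [0.52283659 0.1025818  0.2       ]
cans [array([0.78106582, 0.26651563, 0.03      ]), array([0.54949517, 0.24700608, 0.03      ])]
tab end [ 0.64958373 -0.16215736  0.033     ] liptips [array([ 0.54446119, -0.07921649,  0.03      ]), array([ 0.52784677, -0.10809109,  0.03      ])]
scene jar 0.59 [249.5 189.4  51.9  29.8] [267.1 205.2]
scene scoop 0.71 [328.8 226.4  52.6  28.1] [352.1 240.7]
scene lid 0.92 [397.1 275.   36.9  38.1] [415.5 293.7]
scene lid 0.81 [307.1 201.4  31.1  24.7] [323.  213.2]
scene lid 0.58 [370.4 304.9  35.9  45.5] [388.  328.2]
top jar 0.83 [223.4 149.9  45.9  44.6] [246.2 171.9]
top scoop 0.72 [330.5 169.5  41.6  47.2] [348.3 198.7]
top lid 0.97 [399.5 270.   32.   28. ] [415.9 284. ]
top lid 0.67 [410.2 224.4  30.7  31.2] [423.2 239.1]
top lid 0.65 [287.5 154.1  32.4  30.5] [303.2 167.3]
```

View pics/d2.png

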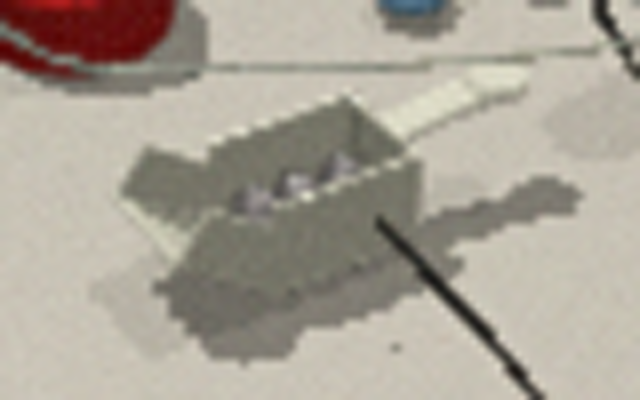

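View pics/d1.png

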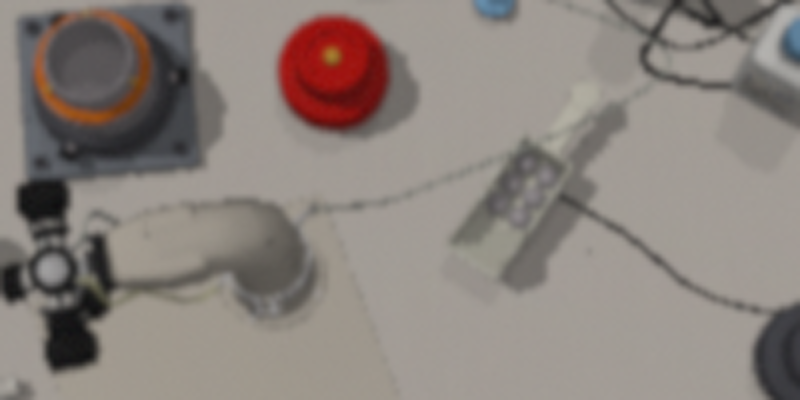

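The scoop's measured lip height (26 mm) and the lid's top (53 mm) match the text. I'll move over the work for close wrist-camera views.

{"method": "apply_moves", "body": {"moves": [[[0,0,-0.028],5.1],[[0,0,-0.028],5.1],[[0,0,-0.028],5.0],[[0.033,0.0132,0],0],[[0.033,0.0132,0],0]]}}

```text
time_s: 2.72
tcp_pos: [0.2453, 0.5321, 0.3082]
ee_rot: [[0.826, -0.564, 0.001], [-0.564, -0.826, 0.004], [-0.001, -0.004, -1.0]]
wrist_force: [0.4, 0.2, -0.1]
gripper_width: 1.001
gripper_force: 0.0
```

{"method": "apply_moves", "body": {"moves": [[[0.033,0.0132,0],0],[[0.033,0.0132,0],0],[[0.033,0.0132,0],0],[[0.033,0.0132,0],0],[[0.033,0.0132,0],0]]}}

```text
time_s: 3.13
tcp_pos: [0.3448, 0.3816, 0.3069]
ee_rot: [[0.825, -0.565, 0.0], [-0.565, -0.825, 0.001], [-0.0, -0.001, -1.0]]
wrist_force: [0.1, 0.7, 0.6]
gripper_width: 1.001
gripper_force: 0.0
```

{"method": "apply_moves", "body": {"moves": [[[0.033,0.0132,0],0],[[0.033,0.0132,0],0],[[0.033,0.0132,0],0],[[0.033,0.0132,0],0],[[0.033,0.0132,0],0]]}}

```text
time_s: 3.55
tcp_pos: [0.4435, 0.2339, 0.3069]
ee_rot: [[0.825, -0.565, 0.001], [-0.565, -0.825, 0.001], [0.0, -0.001, -1.0]]
wrist_force: [0.2, 0.2, 0.7]
gripper_width: 1.003
gripper_force: 0.0
```

```bash
cat > look.py <<'E'
from h import *
import sys,pickle
def look(tag,names,view=("wrist",)):
    s=r.sense();print(tag,round(s["time_s"],2),np.round(s["tcp_pos"],4),"psi",round(float(np.degrees(np.arctan2(s["ee_rot"][1][0],s["ee_rot"][0][0]))),2),"J",np.round(s["joints"],1),"F",np.round(s["wrist_force"],1),"gap",round(s["gripper_width"]*87,1),np.round(s["gripper_force"],1))
    out={}
    for n in view:
        p=imaging.capture(n);cv2.imwrite(f"pics/{tag}_{n}.png",p["frame"])
        for t in names:
            L=models.place_of(p,t);print(n,t,[(np.round(np.array(l["at"])*[640,400],1).tolist(),round(l["confidence"],2)) for l in L[:6]])
            out[t]=[np.array(l["at"])*[640,400] for l in L]
        p["pts"]=out;pickle.dump(p,open(f"{tag}_{n}.pkl","wb"))
if __name__=="__main__": look(sys.argv[1],sys.argv[3:],sys.argv[2].split(","))
E
python3 look.py v1 wrist jar jar_mouth scoop scoop_lip joystick_top seal_ring
```

```text
v1 3.55 [0.4435 0.2339 0.3069] psi -34.42 J [ 46.4   6.8  -8.    0.  -75.1   9.2] F [0.2 0.2 0.7] gap 87.2 0.0
wrist jar [([286.9, 11.9], 0.66)]
wrist jar_mouth []
wrist scoop []
wrist scoop_lip []
wrist joystick_top []Traceback (most recent call last):
  File "look.py", line 12, in <module>
    if __name__=="__main__": look(sys.argv[1],sys.argv[3:],sys.argv[2].split(","))
                             ~~~~^^^^^^^^^^^^^^^^^^^^^^^^^^^^^^^^^^^^^^^^^^^^^^^^^
  File "look.py", line 9, in look
    L=models.place_of(p,t);print(n,t,[(np.round(np.array(l["at"])*[640,400],1).tolist(),round(l["confidence"],2)) for l in L[:6]])
ValueError: it knows: ball, bottle, can, jar, jar_mouth, joystick_top, lid, lid_collar, lid_keyways, sample_tube, scoop, scoop_lip
```

{"method": "apply_moves", "body": {"moves": [[[0.033,0.0132,0],0],[[0.033,0.0132,0],0],[[0.033,0.0132,0],0],[[0.02,0.008,0],0],[[0,0,0],0]]}}

```text
time_s: 4.27
tcp_pos: [0.5154, 0.1277, 0.3062]
ee_rot: [[0.824, -0.567, -0.0], [-0.567, -0.824, -0.001], [0.0, 0.001, -1.0]]
wrist_force: [0.1, -0.1, 0.1]
gripper_width: 1.0
gripper_force: 0.0
```

```bash
python3 look.py v2 wrist jar jar_mouth scoop scoop_lip joystick_top seal_ring
```

```text
v2 4.27 [0.5154 0.1277 0.3062] psi -34.54 J [ 31.5  10.   -4.4   0.  -75.7  24. ] F [ 0.1 -0.1  0.1] gap 87.0 0.0
wrist jar [([257.8, 101.5], 0.84), ([393.4, 126.3], 0.56)]
wrist jar_mouth [([243.2, 100.6], 0.83)]
wrist scoop [([250.2, 193.1], 0.75), ([428.8, 33.3], 0.58)]
wrist scoop_lip [([435.9, 69.4], 0.8), ([427.8, 29.2], 0.16)]
wrist joystick_top [([393.8, 124.9], 0.87), ([425.3, 28.1], 0.67), ([429.7, 10.5], 0.56)]Traceback (most recent call last):
  File "look.py", line 12, in <module>
    if __name__=="__main__": look(sys.argv[1],sys.argv[3:],sys.argv[2].split(","))
                             ~~~~^^^^^^^^^^^^^^^^^^^^^^^^^^^^^^^^^^^^^^^^^^^^^^^^^
  File "look.py", line 9, in look
    L=models.place_of(p,t);print(n,t,[(np.round(np.array(l["at"])*[640,400],1).tolist(),round(l["confidence"],2)) for l in L[:6]])
ValueError: it knows: ball, bottle, can, jar, jar_mouth, joystick_top, lid, lid_collar, lid_keyways, sample_tube, scoop, scoop_lip
```

{"method": "apply_moves", "body": {"moves": [[[0.034,0.0,0],0],[[0.034,0.0,0],0],[[0.034,0.0,0],0],[[0.01,0.0,0],0],[[0,0,0],0]]}}

```text
time_s: 4.98
tcp_pos: [0.6077, 0.0652, 0.3053]
ee_rot: [[0.824, -0.567, -0.001], [-0.567, -0.824, -0.001], [-0.001, 0.001, -1.0]]
wrist_force: [1.0, -0.2, 0.8]
gripper_width: 1.001
gripper_force: 0.0
```

```bash
python3 look.py v3 wrist jar jar_mouth scoop scoop_lip joystick_top ball
```

```text
v3 4.98 [0.6077 0.0652 0.3053] psi -34.52 J [ 21.3  18.3   6.6   0.  -78.4  34.2] F [ 1.  -0.2  0.8] gap 87.1 0.0
wrist jar []
wrist jar_mouth [([246.6, 186.0], 0.6)]
wrist scoop [([426.0, 108.2], 0.66)]
wrist scoop_lip [([419.8, 107.8], 0.62), ([431.2, 120.3], 0.3)]
wrist joystick_top [([561.6, 101.7], 0.63), ([388.8, 243.5], 0.58)]
wrist ball [([432.7, 97.2], 0.55), ([429.5, 119.1], 0.52), ([422.7, 96.6], 0.47), ([437.5, 107.7], 0.43), ([418.6, 107.7], 0.42), ([419.7, 118.5], 0.39)]
```

{"method": "apply_moves", "body": {"moves": [[[0.027,0.033,0],0],[[0.027,0.033,0],0],[[0.027,0.033,0],0],[[0,0.0,0],0]]}}

```text
time_s: 5.67
tcp_pos: [0.6166, -0.0641, 0.307]
ee_rot: [[0.822, -0.57, 0.0], [-0.57, -0.822, -0.002], [0.001, 0.001, -1.0]]
wrist_force: [0.8, 1.4, -0.3]
gripper_width: 1.001
gripper_force: 0.0
```

```bash
python3 look.py v4 wrist jar_mouth scoop scoop_lip joystick_top ball
python3 - <<'E'
import cv2,numpy as np
a=cv2.imread("pics/v3_wrist.png");b=cv2.imread("pics/v4_wrist.png")
cv2.imwrite("pics/e.png",np.hstack([cv2.resize(x,(400,250)) for x in(a,b)]))
import pickle
E
```

```text
v4 5.67 [ 0.6166 -0.0641  0.307 ] psi -34.74 J [  9.   19.1   8.    0.1 -78.9  46.2] F [ 0.8  1.4 -0.3] gap 87.1 0.0
wrist jar_mouth [([181.7, 241.1], 0.69), ([354.1, 164.5], 0.48)]
wrist scoop [([354.8, 163.9], 0.97)]
wrist scoop_lip [([360.2, 197.8], 0.9)]
wrist joystick_top [([288.7, 315.9], 0.58), ([425.3, 59.6], 0.46)]
wrist ball [([360.9, 174.7], 0.54), ([362.0, 159.5], 0.54), ([356.0, 152.4], 0.46), ([351.4, 171.9], 0.45), ([348.3, 164.4], 0.44), ([363.8, 152.0], 0.4)]
```

View pics/v4_wrist.png

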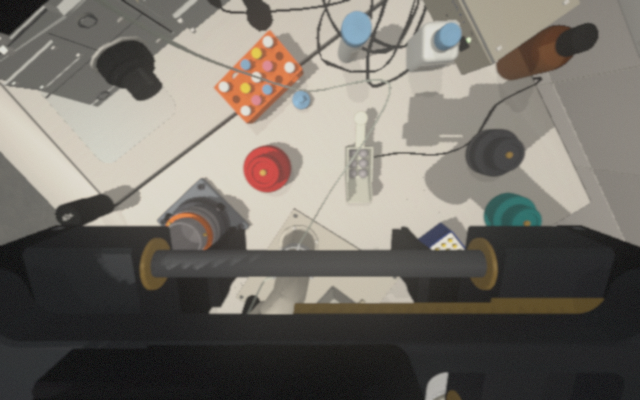

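The wrist view shows the scoop at (358,160) with its lip at (358,203), its tab at (361,118) and the six balls at the tab end. The jar is at (190,230) and the dark lid at (495,150).

```bash
python3 - <<'E'
from h import *
import pickle
L=lambda t:pickle.load(open(t+".pkl","rb"))
V2,V3,V4=[L(f"v{i}_wrist") if i>2 else None for i in(2,3,4)]
# orientation of v2 not pickled; use top/scene too
T=imaging.capture("top")
def rep(n,o): x,e=tri(o);print(n,np.round(x,4),np.round(e,4))
print("mouth",[np.round(onz(o,.084),4) for o in(ray(V3,246.6,186),ray(V4,181.7,241.1),ray(T,244,167))]); rep("mouth",[ray(V3,246.6,186),ray(V4,181.7,241.1),ray(T,244,167)])
print("joytop",[np.round(onz(ray(V3,388.8,243.5),.2),4),np.round(onz(ray(T,280.4,206.7),.2),4)]);
print("lip",[np.round(onz(o,.027),4) for o in(ray(V4,358.5,203),ray(V4,360.2,197.8),ray(T,338,213.7))])
rep("lip",[ray(V4,358.5,202),ray(T,338,213.7)])
for t,z in(("scoop",0.),): print(t,onz(ray(V3,426,108.2),z),onz(ray(V4,354.8,163.9),z),onz(ray(T,350.4,197.6),z))
print("tab",[np.round(onz(o,.033),4) for o in(ray(V4,361.5,114),ray(T,170+492/2.5,100+180/2.5))])
# wall-top corners of scoop in V4 via segmentation
for l in models.cut_out(V4,"scoop")[:1]: pass
E
python3 - <<'E'
import cv2
a=cv2.imread("pics/v4_wrist.png")[105:215,300:400]
b=cv2.imread("pics/v3_wrist.png")[110:260,180:300]
import numpy as np
a=cv2.resize(a,None,fx=4,fy=4,interpolation=2);b=cv2.resize(b,None,fx=3,fy=3,interpolation=2)
c=np.zeros((450,760,3),np.uint8);c[:440,:400]=a;c[:450,400:760]=b;cv2.imwrite("pics/f.png",c)
E
```

```text
mouth [array([0.654 , 0.1506, 0.084 ]), array([0.6533, 0.1467, 0.084 ]), array([0.6473, 0.14  , 0.084 ])]
mouth [0.6518 0.146  0.0829] [0.0052 0.0019 0.0069]
joytop [array([0.5315, 0.0332, 0.2   ]), array([0.5308, 0.0391, 0.2   ])]
lip [array([ 0.5401, -0.0884,  0.027 ]), array([ 0.5457, -0.0952,  0.027 ]), array([ 0.5459, -0.0903,  0.027 ])]
lip [ 0.5443 -0.0897  0.0366] [0.0001 0.0001]
scoop [ 0.5917199  -0.12506452  0.        ] [ 0.59053906 -0.1180681   0.        ] [ 0.59271689 -0.12331372  0.        ]
tab [array([ 0.6512, -0.164 ,  0.033 ]), array([ 0.6527, -0.1622,  0.033 ])]
```

View pics/f.png

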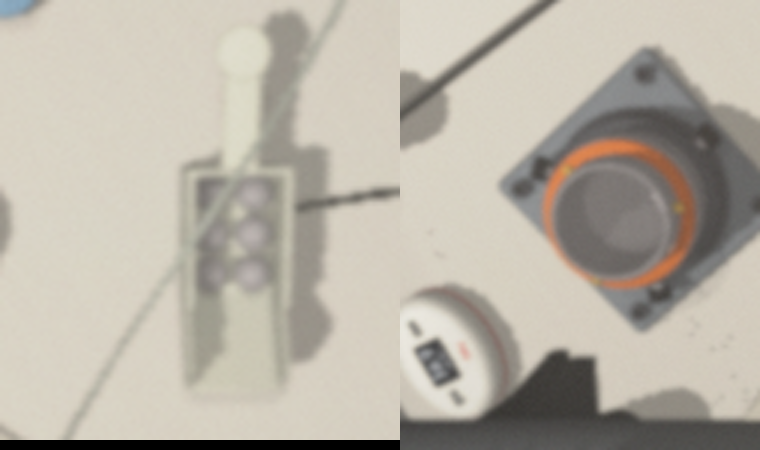

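Run:
```python
from h import *
import pickle
V3,V4=[pickle.load(open(f"v{i}_wrist.pkl","rb")) for i in(3,4)]
T=imaging.capture("top")
for n,o in dict(V3=ray(V3,250.7,183.7),T=ray(T,242.8,165.6)).items(): print("mouth",n,np.round(onz(o,.084),4))
x,e=tri([ray(V3,250.7,183.7),ray(T,242.8,165.6)]);print(x,e)
# inner mouth ellipse fit: check by projecting circle
for nm,p in(("V3",V3),("T",T)):
    for c in((.652,.146),(.648,.141)):
        q=np.array([proj(p,[c[0]+.028*np.cos(a),c[1]+.028*np.sin(a),.084]) for a in np.linspace(0,6.28,24)]);print(nm,c,"cols",q[:,0].min().round(1),q[:,0].max().round(1),"rows",q[:,1].min().round(1),q[:,1].max().round(1))
for z in(.027,.034):print("lip",np.round(onz(ray(V4,359,203.7),z),4))
for z in(.030,.036,.042):print("tab",np.round(onz(ray(V4,361.2,117.5),z),4))
print("rear wall top mid",np.round(onz(ray(V4,359.3,147),.034),4), "sides",np.round(onz(ray(V4,345.3,157),.034),4),np.round(onz(ray(V4,373.6,157),.034),4))
im=cv2.resize(V3["frame"][140:215,205:300],None,fx=8,fy=8,interpolation=2)
im2=cv2.resize(T["frame"][140:205,215:280],None,fx=8,fy=8,interpolation=2)
for i,p,(u0,v0),c in((im,V3,(205,140),(.652,.146)),(im2,T,(215,140),(.652,.146))):
    for a in np.linspace(0,6.28,60):
        q=(proj(p,[c[0]+.028*np.cos(a),c[1]+.028*np.sin(a),.084])-[u0,v0]+.5)*8
        cv2.circle(i,(int(q[0]),int(q[1])),1,(0,255,0),-1)
o=np.zeros((300,680,3),np.uint8);o[:,:380]=cv2.resize(im,(380,300));o[:,380:]=cv2.resize(im2,(300,300));cv2.imwrite("pics/g.png",o)
```

```text
mouth V3 [0.6534 0.1441 0.084 ]
mouth T [0.6507 0.1431 0.084 ]
[0.65283103 0.14507108 0.07781672] [0.0009665252049303916, 0.0009665252049303862]
V3 (0.652, 0.146) cols 229.4 271.0 rows 164.5 205.3
V3 (0.648, 0.141) cols 234.2 275.8 rows 164.9 205.6
T (0.652, 0.146) cols 230.0 253.1 rows 153.9 176.2
T (0.648, 0.141) cols 232.0 255.1 rows 155.5 177.9
lip [ 0.5387 -0.0884  0.027 ]
lip [ 0.5408 -0.0887  0.034 ]
tab [ 0.6472 -0.1614  0.03  ]
tab [ 0.6475 -0.1606  0.036 ]
tab [ 0.6479 -0.1598  0.042 ]
rear wall top mid [ 0.6137 -0.1359  0.034 ] sides [ 0.6132 -0.1108  0.034 ] [ 0.5891 -0.1455  0.034 ]
```

View pics/g.png

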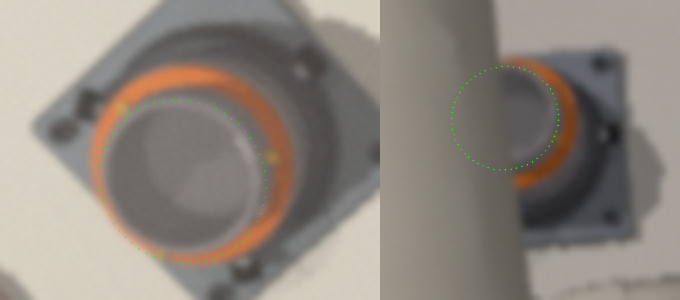

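Measured: jar axis about (0.652, 0.145); scoop origin about (0.590, -0.121) with its +x axis at -34°. The tool can't tilt, so I'll grip the scoop's sides near the spout and tip it in the fingers by levering its underside on the jar's near rim.

{"method": "apply_moves", "body": {"moves": [[[-0.0108,0.0312,0.02],0],[[-0.0108,0.0312,0.02],0],[[0,0,0.04],0],[[0,0,0.04],0],[[0,0,0.04],0]]}}

```text
time_s: 6.53
tcp_pos: [0.5639, -0.0979, 0.1463]
ee_rot: [[0.825, -0.565, 0.003], [-0.565, -0.825, 0.0], [0.002, -0.002, -1.0]]
wrist_force: [0.7, -0.5, -0.9]
gripper_width: 0.999
gripper_force: 0.0
```

{"method": "apply_moves", "body": {"moves": [[[0,0,0.04],0],[[0,0,0.03],0],[[0,0,0.02],0],[[0,0,0],0],[[0,0,0],0]]}}

```text
time_s: 6.95
tcp_pos: [0.5639, -0.0978, 0.0561]
ee_rot: [[0.825, -0.564, -0.002], [-0.564, -0.825, -0.001], [-0.001, 0.002, -1.0]]
wrist_force: [0.6, 0.9, 0.7]
gripper_width: 1.002
gripper_force: 0.0
```

```bash
python3 look.py v5 wrist,top scoop scoop_lip
python3 - <<'E'
import cv2,numpy as np
a=cv2.imread("pics/v5_wrist.png");b=cv2.imread("pics/v5_top.png")[120:260,230:430]
c=np.zeros((300,800,3),np.uint8);c[:250,:400]=cv2.resize(a,(400,250));c[:280,400:]=cv2.resize(b,(400,280));cv2.imwrite("pics/g5.png",c)
E
```

```text
v5 6.95 [ 0.5639 -0.0978  0.0561] psi -34.37 J [  6.4  26.9 -18.8   0.  -44.4  49.2] F [0.6 0.9 0.7] gap 87.2 0.0
wrist scoop [([323.4, 169.0], 0.84)]
wrist scoop_lip [([327.7, 254.1], 0.7)]
top scoop [([350.0, 200.8], 0.67)]
top scoop_lip [([339.8, 212.0], 0.47)]
```

View pics/g5.png

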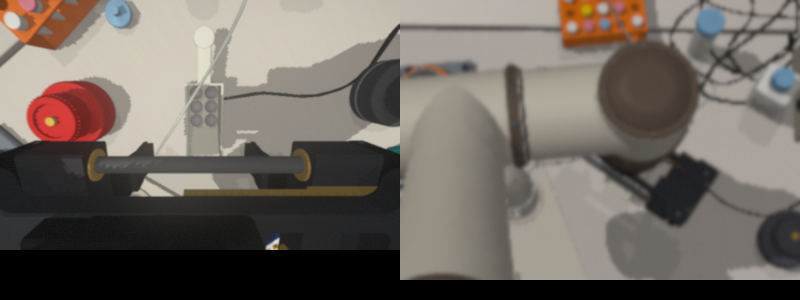

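Run:
```python
from h import *
import pickle
V=pickle.load(open("v5_wrist.pkl","rb"));s=r.sense();R=np.array(s["ee_rot"]);t=np.array(s["tcp_pos"])
for n,u,v,z in(("tab",326,58,.038),("rear",328,133,.034),("midwall",327,200,.034),("left",299,134,.034),("right",357,134,.034)):
    X=onz(ray(V,u,v),z);print(n,np.round(X,4),"tool",np.round(R.T@(X-t),4))
```

```text
tab [ 0.6484 -0.1604  0.038 ] tool [0.104  0.0043 0.0205]
rear [ 0.6132 -0.1384  0.034 ] tool [0.0625 0.006  0.0244]
midwall [ 0.5782 -0.1141  0.034 ] tool [0.0199 0.0058 0.0243]
left [ 0.6228 -0.1232  0.034 ] tool [ 0.0619 -0.0119  0.0244]
right [ 0.6026 -0.1528  0.034 ] tool [0.0619 0.0239 0.0244]
```

{"method": "apply_moves", "body": {"moves": [[[0.002,0.0055,0.015],0],[[0,0,0.015],0],[[0,0,0.009],0],[[0,0,0],0]]}}

```text
time_s: 7.58
tcp_pos: [0.5613, -0.104, 0.0162]
ee_rot: [[0.824, -0.566, -0.003], [-0.566, -0.824, -0.0], [-0.003, 0.002, -1.0]]
wrist_force: [0.6, 0.2, -0.8]
gripper_width: 1.003
gripper_force: 0.0
```

{"method": "apply_moves", "body": {"moves": [[[0,0,0],0],[[0,0,0],0],[[0,0,0],0],[[0,0,0],0],[[0,0,0],0]], "hand": 0.03}}

```text
time_s: 8.0
tcp_pos: [0.5629, -0.1038, 0.0181]
ee_rot: [[0.825, -0.565, 0.001], [-0.565, -0.825, 0.0], [0.001, -0.001, -1.0]]
wrist_force: [-0.0, -0.1, 0.0]
gripper_width: 0.708
gripper_force: 0.0
```

{"method": "apply_moves", "body": {"moves": [[[0,0,0],0],[[0,0,0],0],[[0,0,0],0]]}}

```text
time_s: 8.25
tcp_pos: [0.5626, -0.1039, 0.0176]
ee_rot: [[0.825, -0.565, 0.0], [-0.565, -0.825, -0.0], [0.0, -0.0, -1.0]]
wrist_force: [0.7, 0.9, -0.6]
gripper_width: 0.477
gripper_force: 0.0
```

{"method": "apply_moves", "body": {"moves": [[[0,0,0],0],[[0,0,0],0],[[0,0,0],0]]}}

```text
time_s: 8.5
tcp_pos: [0.5626, -0.1039, 0.0176]
ee_rot: [[0.825, -0.566, 0.0], [-0.566, -0.825, 0.0], [0.0, -0.0, -1.0]]
wrist_force: [0.1, 0.5, 0.5]
gripper_width: 0.444
gripper_force: 30.0
```

{"method": "apply_moves", "body": {"moves": [[[0,0,-0.01],0],[[0,0,-0.02],0],[[0,0,-0.02],0],[[0,0,-0.01],0],[[0,0,0],0]]}}

```text
time_s: 8.92
tcp_pos: [0.5643, -0.1038, 0.0805]
ee_rot: [[0.825, -0.565, 0.006], [-0.565, -0.825, 0.0], [0.005, -0.003, -1.0]]
wrist_force: [-0.1, -0.1, -1.0]
gripper_width: 0.445
gripper_force: 30.0
```

```bash
python3 look.py v6 wrist,scene scoop scoop_lip ball
```

```text
v6 8.92 [ 0.5643 -0.1038  0.0805] psi -34.42 J [  5.8  25.  -17.6   0.  -47.   49.8] F [-0.1 -0.1 -1. ] gap 38.8 30.0
wrist scoop [([320.0, 180.9], 0.68)]
wrist scoop_lip [([318.1, 285.3], 0.88), ([571.8, 153.7], 0.7)]
wrist ball [([331.7, 181.6], 0.87), ([330.0, 211.1], 0.77), ([304.7, 153.7], 0.68), ([332.2, 156.6], 0.65), ([301.9, 182.3], 0.6), ([302.0, 207.9], 0.58)]
scene scoop [([353.7, 229.5], 0.94), ([430.4, 249.4], 0.61), ([282.7, 172.4], 0.15)]
scene scoop_lip [([331.3, 225.4], 0.93)]
scene ball []
```

{"method": "apply_moves", "body": {"moves": [[[0,-0.005,-0.02],0],[[0,-0.01,-0.035],0],[[-0.005,-0.015,-0.04],0],[[-0.01,-0.02,-0.04],0],[[-0.01,-0.025,-0.03],0]]}}

```text
time_s: 9.73
tcp_pos: [0.584, -0.0306, 0.2403]
ee_rot: [[0.824, -0.567, 0.002], [-0.567, -0.824, -0.0], [0.001, -0.001, -1.0]]
wrist_force: [1.2, -0.2, -1.0]
gripper_width: 0.448
gripper_force: 30.0
```

{"method": "apply_moves", "body": {"moves": [[[-0.015,-0.025,-0.015],0],[[-0.015,-0.025,0],0],[[-0.01,-0.025,0],0],[[-0.005,-0.01,0],0],[[0,0,0],0]]}}

```text
time_s: 10.15
tcp_pos: [0.5949, 0.0675, 0.2517]
ee_rot: [[0.826, -0.563, -0.001], [-0.563, -0.826, 0.0], [-0.001, 0.001, -1.0]]
wrist_force: [0.2, -1.0, -1.4]
gripper_width: 0.45
gripper_force: 30.0
```

```bash
python3 look.py w1 wrist,top jar jar_mouth scoop scoop_lip ball
python3 - <<'E'
from h import *
import pickle
V=pickle.load(open("w1_wrist.pkl","rb"))
print("V",[np.round(onz(ray(V,*q),.084),4) for q in V["pts"]["jar_mouth"][:1]])
V=pickle.load(open("w1_top.pkl","rb"))
print("T",[np.round(onz(ray(V,*q),.084),4) for q in V["pts"]["jar_mouth"][:1]])
E
```

```text
w1 10.15 [0.5949 0.0675 0.2517] psi -34.27 J [ 21.9  18.5  -0.7  -0.  -70.9  33.8] F [ 0.2 -1.  -1.4] gap 39.1 30.0
wrist jar [([251.6, 166.9], 0.6)]
wrist jar_mouth [([232.6, 180.4], 0.82), ([321.9, 218.1], 0.74)]
wrist scoop []
wrist scoop_lip [([318.4, 284.6], 0.64)]
wrist ball [([300.8, 191.4], 0.98), ([327.9, 194.5], 0.96), ([324.5, 219.9], 0.74), ([325.6, 167.7], 0.73), ([302.3, 163.9], 0.67), ([302.3, 216.4], 0.66)]
top jar [([247.2, 174.1], 0.72)]
top jar_mouth [([240.9, 166.1], 0.78)]
top scoop [([275.7, 158.4], 0.72)]
top scoop_lip [([260.0, 176.0], 0.51)]
top ball [([243.4, 164.8], 0.61)]
V [array([0.6566, 0.1453, 0.084 ])]
T [array([0.6493, 0.1476, 0.084 ])]
```

{"method": "apply_moves", "body": {"moves": [[[0,-0.02,0],0],[[0,-0.035,0],0],[[0,-0.04,0],0],[[0,-0.035,0],0],[[0,-0.035,0],0]]}}

```text
time_s: 11.17
tcp_pos: [0.689, 0.2025, 0.2527]
ee_rot: [[0.825, -0.566, 0.0], [-0.566, -0.825, 0.0], [0.0, -0.0, -1.0]]
wrist_force: [0.3, 0.5, -1.4]
gripper_width: 0.448
gripper_force: 30.0
```

{"method": "apply_moves", "body": {"moves": [[[0,-0.01,0],0],[[0,0,0],0],[[0,0,0],0]]}}

```text
time_s: 11.42
tcp_pos: [0.6936, 0.2096, 0.2516]
ee_rot: [[0.825, -0.565, -0.002], [-0.565, -0.825, -0.001], [-0.001, 0.002, -1.0]]
wrist_force: [0.4, -1.0, -0.7]
gripper_width: 0.444
gripper_force: 30.0
```

```bash
python3 look.py w2 wrist,scene jar jar_mouth scoop scoop_lip ball
python3 - <<'E'
from h import *
import pickle
V=pickle.load(open("w2_wrist.pkl","rb"))
print("V",[np.round(onz(ray(V,*q),.084),4) for q in V["pts"]["jar_mouth"][:1]])
# fine fit: orange ring mask centroid-based ellipse (ring 70mm at z=.066) in both views
for t in("w1_wrist","w2_wrist","v3_wrist"):
    V=pickle.load(open(t+".pkl","rb"));h=cv2.cvtColor(V["frame"],cv2.COLOR_BGR2HSV)
    c=proj(V,[.652,.145,.066]);m=cv2.inRange(h,(5,120,90),(20,255,255));yy,xx=np.mgrid[:400,:640];m[(xx-c[0])**2+(yy-c[1])**2>55**2]=0
    k=cv2.convexHull(np.argwhere(m>0)[:,::-1].astype(np.int32));e=cv2.fitEllipse(k);print(t,"proj",c.round(1),"ell",np.round(e[0],1),np.round(e[1],1),(m>0).sum(),"axis at",np.round(onz(ray(V,*e[0]),.066),4))
E
```

```text
w2 11.42 [0.6936 0.2096 0.2516] psi -34.41 J [ 29.6  31.4  19.8  -0.  -78.5  26. ] F [ 0.4 -1.  -0.7] gap 38.7 30.0
wrist jar [([371.3, 170.3], 0.74)]
wrist jar_mouth [([381.2, 182.4], 0.81)]
wrist scoop [([315.8, 183.0], 0.69)]
wrist scoop_lip [([317.9, 284.3], 0.9)]
wrist ball [([301.5, 213.3], 0.89), ([325.5, 219.4], 0.88), ([301.2, 159.4], 0.68), ([330.9, 190.8], 0.58)]
scene jar [([273.6, 209.4], 0.81)]
scene jar_mouth [([272.3, 182.3], 0.69), ([282.9, 174.1], 0.23)]
scene scoop [([270.0, 120.7], 0.73)]
scene scoop_lip [([246.2, 114.4], 0.91)]
scene ball []
V [array([0.6565, 0.1469, 0.084 ])]
w1_wrist proj [239.3 180.7] ell [238.8 178.1] [54.4 59. ] 536 axis at [0.6549 0.1436 0.066 ]
w2_wrist proj [381.3 181.8] ell [379.4 179.6] [55.1 58. ] 427 axis at [0.6556 0.1456 0.066 ]
v3_wrist proj [253.7 182.4] ell [252.9 180.6] [46.7 50.5] 377 axis at [0.6546 0.1444 0.066 ]
```

{"method": "apply_moves", "body": {"moves": [[[0.005,0.01,0],0],[[0.01,0.02,0],0],[[0.015,0.025,0],0],[[0.01,0.015,0.015],0],[[0.005,0.005,0.03],0]]}}

```text
time_s: 12.43
tcp_pos: [0.6907, 0.1192, 0.213]
ee_rot: [[0.824, -0.567, 0.01], [-0.567, -0.824, 0.002], [0.008, -0.007, -1.0]]
wrist_force: [-0.3, 0.5, -0.3]
gripper_width: 0.445
gripper_force: 30.0
```

{"method": "apply_moves", "body": {"moves": [[[0,0,0.035],0],[[0,0,0.03],0],[[0,0,0.02],0],[[0,0,0.008],0],[[0,0,0],0]]}}

```text
time_s: 12.85
tcp_pos: [0.6871, 0.1212, 0.1121]
ee_rot: [[0.824, -0.566, -0.005], [-0.566, -0.824, -0.002], [-0.003, 0.004, -1.0]]
wrist_force: [-0.1, 0.5, -1.4]
gripper_width: 0.448
gripper_force: 30.0
```

```bash
cat > uv.py <<'E'
from h import *
import sys
J=np.array([.655,.1455,.084])
def uv():
    s=r.sense();R=np.array(s["ee_rot"]);d=R.T@(np.array(s["tcp_pos"])-J);print("t",round(s["time_s"],2),"u,v mm",np.round(d[:2]*1e3,1),"z",round(s["tcp_pos"][2]*1e3,1),"Ftool",np.round(R.T@np.array(s["wrist_force"]),1),"M",np.round(R.T@np.array(s["moment"]),2),"gap",round(s["gripper_width"]*87,1))
def tilt():
    # fit tilt th and pivot shift from lip & ball pixels in scene
    p=imaging.capture("scene");w=imaging.capture("wrist");s=r.sense();R=np.array(s["ee_rot"]);t=np.array(s["tcp_pos"])
    ls=models.place_of(p,"scoop_lip");so=models.place_of(p,"scoop");b=models.place_of(w,"ball");lw=models.place_of(w,"scoop_lip")
    f=lambda L:[(np.round(np.array(l["at"])*[640,400],1).tolist(),round(l["confidence"],2)) for l in L]
    print("scene lip",f(ls[:2]),"scoop",f(so[:2]),"wrist lip",f(lw[:1]),"balls",f(b[:8]))
    for th in range(-20,91,10):
        a=np.radians(th);P=[]
        for x,z in((-58,27),(0,0)):
            dx,dz=(x+33)/1e3,(z-25)/1e3
            X=t+R[:,0]*(dx*np.cos(a)-dz*np.sin(a));X=X+np.array([0,0,.0074+dx*np.sin(a)+dz*np.cos(a)]);P.append(proj(p,X).round(1).tolist())
        print(th,P)
if __name__=="__main__":
    uv()
    if len(sys.argv)>1: tilt()
E
python3 uv.py t
```

```text
t 12.85 u,v mm [40.2  2. ] z 112.1 Ftool [-0.4 -0.3  1.4] M [-0.01 -0.04  0.01] gap 38.9
scene lip [([413.0, 295.7], 0.63), ([275.8, 170.3], 0.61)] scoop [([297.6, 176.9], 0.75), ([418.1, 283.8], 0.45)] wrist lip [([317.7, 285.3], 0.87)] balls [([333.4, 214.1], 0.96), ([333.2, 161.3], 0.81), ([309.0, 203.2], 0.73), ([308.6, 179.2], 0.61), ([310.6, 150.9], 0.58), ([334.0, 187.7], 0.57)]
-20 [[278.5, 165.2], [294.5, 175.8]]
-10 [[278.1, 166.6], [296.2, 173.9]]
0 [[278.0, 168.1], [297.7, 171.8]]
10 [[278.1, 169.5], [298.8, 169.5]]
20 [[278.5, 170.9], [299.6, 167.2]]
30 [[279.1, 172.1], [299.9, 164.8]]
40 [[280.0, 173.1], [299.9, 162.5]]
50 [[281.0, 173.9], [299.5, 160.2]]
60 [[282.2, 174.5], [298.6, 158.2]]
70 [[283.5, 174.9], [297.4, 156.4]]
80 [[284.9, 175.0], [295.8, 154.8]]
90 [[286.4, 174.8], [294.0, 153.7]]
```

{"method": "apply_moves", "body": {"moves": [[[0,-0.002,0.006],0],[[0,0,0.006],0],[[-0.006,0,0],0],[[-0.006,0,0],0],[[0,0,0],0]]}}

```text
time_s: 13.57
tcp_pos: [0.6786, 0.1314, 0.1024]
ee_rot: [[0.825, -0.565, -0.001], [-0.565, -0.825, -0.0], [-0.001, 0.001, -1.0]]
wrist_force: [0.1, 0.2, -1.7]
gripper_width: 0.447
gripper_force: 30.0
```

```bash
python3 uv.py
```

```text
t 13.57 u,v mm [27.4 -1.6] z 102.4 Ftool [ 0.  -0.2  1.7] M [-0.02 -0.1  -0.04] gap 38.9
```

{"method": "apply_moves", "body": {"moves": [[[-0.004,0,0],0],[[-0.003,0,0.0005],0],[[-0.003,0,0.001],0],[[-0.002,0,0.001],0],[[0,0,0],0]]}}

```text
time_s: 13.98
tcp_pos: [0.6702, 0.1377, 0.1012]
ee_rot: [[0.825, -0.565, 0.002], [-0.565, -0.825, 0.0], [0.001, -0.001, -1.0]]
wrist_force: [-0.7, 0.6, 2.9]
gripper_width: 0.443
gripper_force: 30.0
```

```bash
python3 uv.py t | head -2
```

```text
t 13.98 u,v mm [17.  -2.2] z 101.2 Ftool [-0.9 -0.2 -2.9] M [-0.03 -0.14  0.06] gap 38.5
scene lip [([272.3, 174.3], 0.86)] scoop [([289.2, 176.6], 0.59), ([418.1, 299.7], 0.4)] wrist lip [([317.4, 282.3], 0.75)] balls [([332.0, 164.5], 0.95), ([332.7, 188.0], 0.89), ([305.8, 183.1], 0.8), ([307.7, 209.1], 0.79), ([331.6, 212.6], 0.73), ([311.9, 156.7], 0.67)]
```

{"method": "apply_moves", "body": {"moves": [[[-0.001,0.002,0.002],0],[[-0.001,0,0.002],0],[[-0.001,0,0.002],0],[[0,0,0],0]]}}

```text
time_s: 14.62
tcp_pos: [0.6708, 0.1374, 0.099]
ee_rot: [[0.826, -0.564, 0.012], [-0.564, -0.826, 0.001], [0.009, -0.007, -1.0]]
wrist_force: [3.4, -2.4, 11.7]
gripper_width: 0.446
gripper_force: 30.0
```

```bash
python3 uv.py t | head -2
```

```text
t 14.62 u,v mm [17.8 -2.4] z 99.0 Ftool [  4.3  -0.  -11.7] M [-0.14  1.19  0.03] gap 38.8
scene lip [([269.7, 173.0], 0.59), ([289.7, 180.5], 0.38)] scoop [] wrist lip [] balls [([310.2, 158.1], 0.94), ([330.4, 212.6], 0.85), ([334.7, 189.2], 0.84), ([306.5, 209.2], 0.83), ([332.9, 163.6], 0.82), ([306.1, 184.2], 0.71)]
```

{"method": "apply_moves", "body": {"moves": [[[-0.002,0.001,0.002],0],[[-0.002,0.001,0.002],0],[[0,0,0],0]]}}

```text
time_s: 15.17
tcp_pos: [0.6692, 0.1385, 0.0974]
ee_rot: [[0.826, -0.563, 0.019], [-0.563, -0.826, 0.002], [0.015, -0.013, -1.0]]
wrist_force: [4.1, -2.0, 15.7]
gripper_width: 0.441
gripper_force: 30.0
```

```bash
python3 uv.py t | head -2
```

```text
t 15.17 u,v mm [15.9 -2.4] z 97.4 Ftool [  4.8  -0.8 -15.6] M [ 0.22  1.9  -0.03] gap 38.4
scene lip [([419.7, 295.3], 0.19)] scoop [([291.8, 178.4], 0.73)] wrist lip [([318.8, 285.7], 0.88)] balls [([332.7, 216.4], 0.85), ([306.9, 184.5], 0.82), ([314.7, 159.6], 0.81), ([309.0, 206.9], 0.76), ([333.7, 164.2], 0.73), ([334.2, 187.5], 0.71)]
```

Near the spout the rim's lever arm is too short to turn the scoop in the grip: 16 N gave no rotation. I'll pre-tilt it with a long lever instead, pressing the rear of its floor on the jar's rim from the clear far side. Then I'll finish the tilt over the bore.

{"method": "apply_moves", "body": {"moves": [[[0.005,0.001,-0.015],0],[[0,0,-0.025],0],[[0,0,-0.025],0],[[-0.005,-0.01,-0.01],0],[[-0.008,-0.02,0],0]]}}

```text
time_s: 15.88
tcp_pos: [0.6727, 0.1652, 0.1683]
ee_rot: [[0.823, -0.568, 0.004], [-0.568, -0.823, 0.002], [0.003, -0.004, -1.0]]
wrist_force: [0.5, 0.3, -1.8]
gripper_width: 0.443
gripper_force: 30.0
```

{"method": "apply_moves", "body": {"moves": [[[-0.01,-0.02,0],0],[[-0.01,-0.02,0],0],[[-0.006,-0.01,0],3],[[0,0,0],7],[[0,0,0],7]]}}

```text
time_s: 16.3
tcp_pos: [0.6777, 0.2233, 0.163]
ee_rot: [[0.619, -0.785, -0.003], [-0.785, -0.619, -0.001], [-0.001, 0.003, -1.0]]
wrist_force: [0.3, -0.0, -1.3]
gripper_width: 0.443
gripper_force: 30.0
```

{"method": "apply_moves", "body": {"moves": [[[0,0,0],7],[[0,0,0],7],[[0,0,0],7],[[0,0,0],7],[[0,0,0],7]]}}

```text
time_s: 16.72
tcp_pos: [0.6778, 0.2222, 0.1633]
ee_rot: [[0.055, -0.998, -0.003], [-0.998, -0.055, -0.001], [0.0, 0.003, -1.0]]
wrist_force: [-0.2, -0.0, -1.3]
gripper_width: 0.447
gripper_force: 30.0
```

{"method": "apply_moves", "body": {"moves": [[[0,0,0],7],[[0,0,0],7],[[0,0,0],7],[[0,0,0],3],[[0,0,0],0]]}}

```text
time_s: 17.13
tcp_pos: [0.6779, 0.2222, 0.1635]
ee_rot: [[-0.35, -0.937, -0.002], [-0.937, 0.35, -0.001], [0.001, 0.002, -1.0]]
wrist_force: [0.4, 0.3, -2.1]
gripper_width: 0.45
gripper_force: 30.0
```

```bash
python3 look.py x1 wrist ball scoop_lip; python3 uv.py
```

```text
x1 17.13 [0.6779 0.2222 0.1635] psi -110.52 J [ 31.1  33.   10.1  -0.  -67.2 -51.6] F [ 0.4  0.3 -2.1] gap 39.1 30.0
wrist ball [([328.4, 169.7], 0.89), ([327.8, 192.1], 0.85), ([327.4, 218.1], 0.77), ([301.6, 192.6], 0.75), ([306.3, 160.7], 0.73), ([303.8, 215.6], 0.72)]
wrist scoop_lip [([318.4, 283.3], 0.97)]
t 17.28 u,v mm [-80.    5.1] z 164.2 Ftool [0.5 0.5 1.4] M [ 0.06 -0.13 -0.  ] gap 38.7
```

{"method": "apply_moves", "body": {"moves": [[[0,-0.005,0.01],0],[[0,0,0.02],0],[[0,0,0.02],0],[[0,0,0.008],0],[[0,0,0],0]]}}

```text
time_s: 17.7
tcp_pos: [0.6815, 0.2197, 0.1033]
ee_rot: [[-0.349, -0.937, -0.006], [-0.937, 0.349, -0.003], [0.005, 0.005, -1.0]]
wrist_force: [0.1, 1.1, -1.9]
gripper_width: 0.445
gripper_force: 30.0
```

{"method": "apply_moves", "body": {"moves": [[[0,0,0.003],0],[[0,0,0.003],0],[[0,0,0.003],0],[[0,0,0.003],0],[[0,0,0],0]]}}

```text
time_s: 18.12
tcp_pos: [0.6841, 0.2213, 0.0968]
ee_rot: [[-0.348, -0.937, 0.003], [-0.937, 0.349, 0.001], [-0.002, -0.002, -1.0]]
wrist_force: [0.6, 0.6, 1.4]
gripper_width: 0.447
gripper_force: 30.0
```

```bash
python3 look.py x2 wrist ball scoop_lip; python3 uv.py
```

```text
x2 18.12 [0.6841 0.2213 0.0968] psi -110.4 J [ 30.8  36.4   6.2   0.  -59.6 -51.2] F [0.6 0.6 1.4] gap 38.9 30.0
wrist ball [([301.7, 193.3], 0.96), ([328.8, 218.0], 0.93), ([331.3, 189.5], 0.92), ([333.6, 167.0], 0.86), ([306.8, 167.6], 0.56)]
wrist scoop_lip [([314.6, 282.0], 0.96), ([316.3, 178.4], 0.56)]
t 18.27 u,v mm [-81.2  -0.9] z 96.7 Ftool [-2.5  0.7 -4. ] M [-0.03 -0.42  0.01] gap 38.7
```

{"method": "apply_moves", "body": {"moves": [[[0,0,0.003],0],[[0,0,0.003],0],[[0,0,0.003],0],[[0,0,0],0]]}}

```text
time_s: 18.6
tcp_pos: [0.6849, 0.2229, 0.0879]
ee_rot: [[-0.348, -0.937, 0.005], [-0.937, 0.348, 0.003], [-0.005, -0.004, -1.0]]
wrist_force: [0.4, 4.8, 4.2]
gripper_width: 0.443
gripper_force: 30.0
```

```bash
python3 look.py x3 wrist ball scoop_lip; python3 uv.py
```

```text
x3 18.6 [0.6849 0.2229 0.0879] psi -110.38 J [ 30.8  36.9   5.8  -0.  -58.5 -51.2] F [0.4 4.8 4.2] gap 38.5 30.0
wrist ball [([301.9, 194.3], 0.92), ([330.3, 168.8], 0.87), ([300.1, 214.8], 0.85), ([331.6, 192.6], 0.83), ([305.8, 166.6], 0.71)]
wrist scoop_lip []
t 18.75 u,v mm [-82.6  -1.1] z 87.9 Ftool [-5.   0.1 -5.5] M [-0.1  -1.41  0.03] gap 38.9
```

Run:
```python
import cv2,numpy as np
f=lambda t:cv2.resize(cv2.imread(f"pics/{t}_wrist.png")[20:300,220:420],(400,560))
cv2.imwrite("pics/cmp.png",np.hstack([f("x1"),f("x3")]))
```

```text
(no output)
```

View pics/cmp.png

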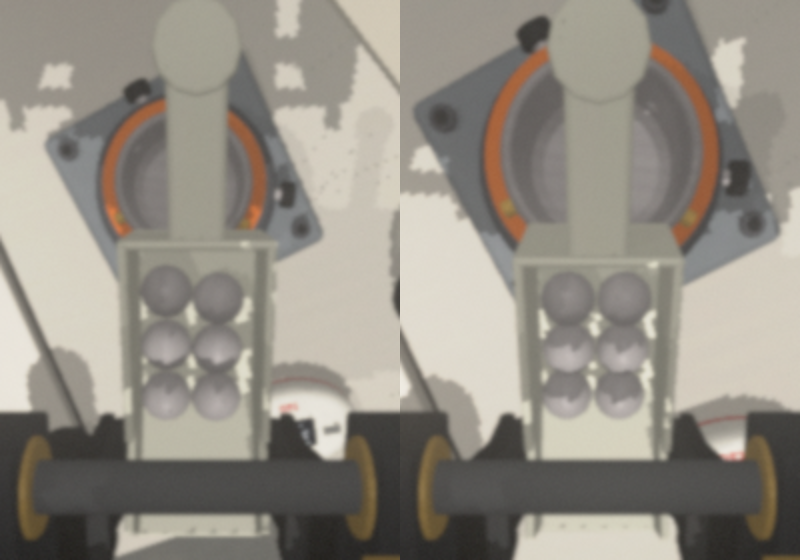

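```bash
cat > th.py <<'E'
from h import *
import pickle,sys
def pred(p,t,R,th,pts,piv=(-33,25)):
    a=np.radians(th);out=[]
    for x,z in pts:
        dx,dz=(x-piv[0])/1e3,(z-piv[1])/1e3
        X=t+R[:,0]*(dx*np.cos(a)-dz*np.sin(a))-R[:,2]*((piv[1]-17.6)/1e3+dx*np.sin(a)+dz*np.cos(a));out.append(proj(p,X)[1])
    return np.round(out,1)
def edge(fr):
    # rows along the scoop's middle columns: tab|rear wall bright band ends, printed as gray profile
    return fr[:,312:326].mean((1,2))
def tf(z,ps): return (lambda a:(np.array([np.sin(a)*np.cos(0),0,0])))(0)
E
python3 - <<'E'
from th import *
for n,t,psi in(("x1",[.6779,.2222,.1635],-110.52),("x3",[.6849,.2229,.0879],-110.38)):
    p=pickle.load(open(n+"_wrist.pkl","rb"));a=np.radians(psi);R=np.array([[np.cos(a),np.sin(a),0],[np.sin(a),-np.cos(a),0],[0,0,-1.]])
    print(n)
    for th in(-10,-5,0,5,10,15,20,25,30): print(th,"rear top, rear bottom, tabneck",pred(p,np.array(t),R,th,[(27,34),(27,0),(72,34),(-58,27)]))
E
```

```text
x1
-10 rear top, rear bottom, tabneck [140.1 147.2  51.4 292.2]
-5 rear top, rear bottom, tabneck [140.8 143.1  45.6 290.8]
0 rear top, rear bottom, tabneck [142.4 139.5  41.  289.2]
5 rear top, rear bottom, tabneck [145.1 136.5  37.9 287.3]
10 rear top, rear bottom, tabneck [149.  134.1  36.6 285.2]
15 rear top, rear bottom, tabneck [154.2 132.5  37.7 282.9]
20 rear top, rear bottom, tabneck [160.7 131.7  41.6 280.4]
25 rear top, rear bottom, tabneck [168.4 131.8  49.  277.7]
30 rear top, rear bottom, tabneck [177.6 133.   60.4 274.8]
x3
-10 rear top, rear bottom, tabneck [140.2 147.   51.  292.1]
-5 rear top, rear bottom, tabneck [140.9 142.9  45.3 290.8]
0 rear top, rear bottom, tabneck [142.7 139.4  40.8 289.1]
5 rear top, rear bottom, tabneck [145.5 136.4  37.8 287.2]
10 rear top, rear bottom, tabneck [149.5 134.1  36.8 285.1]
15 rear top, rear bottom, tabneck [154.8 132.5  38.  282.8]
20 rear top, rear bottom, tabneck [161.3 131.8  42.2 280.2]
25 rear top, rear bottom, tabneck [169.2 132.   49.8 277.5]
30 rear top, rear bottom, tabneck [178.4 133.3  61.6 274.7]
```

The picture shows the scoop has turned about 15° in the grip: its rear outer wall is now visible and all six balls are still in it. The long lever works, so I'll go on.

{"method": "apply_moves", "body": {"moves": [[[0,0,0.003],0],[[0,0,0.003],0],[[0,0,0.003],0],[[0,0,0.003],0],[[0,0,0.003],0]]}}

```text
time_s: 19.17
tcp_pos: [0.6848, 0.2225, 0.0727]
ee_rot: [[-0.348, -0.937, 0.005], [-0.937, 0.348, 0.003], [-0.004, -0.004, -1.0]]
wrist_force: [1.8, 6.0, 4.4]
gripper_width: 0.447
gripper_force: 30.0
```

```bash
cat > x.py <<'E'
import sys
from look import look
look(sys.argv[1],["ball","scoop_lip"])
import pickle,numpy as np
p=pickle.load(open(sys.argv[1]+"_wrist.pkl","rb"));g=p["frame"][:,308:328].astype(float).mean((1,2));d=np.diff(g)
print("edges",[(i,round(d[i],1)) for i in range(25,300) if abs(d[i])>7])
g=p["frame"][:,296:304].astype(float).mean((1,2));d=np.diff(g)
print("edgesL",[(i,round(d[i],1)) for i in range(25,260) if abs(d[i])>9])
E
python3 x.py x3b; python3 uv.py
```

```text
x3b 19.17 [0.6848 0.2225 0.0727] psi -110.38 J [ 30.8  37.7   5.    0.  -56.9 -51.2] F [1.8 6.  4.4] gap 38.9 30.0
wrist ball [([328.6, 215.6], 0.98), ([333.2, 177.6], 0.84), ([305.4, 216.6], 0.75), ([303.7, 175.0], 0.68), ([334.3, 195.0], 0.64), ([299.7, 200.3], 0.64)]
wrist scoop_lip [([319.1, 277.2], 0.84)]
edges [(27, np.float64(10.3)), (28, np.float64(11.5)), (29, np.float64(10.3)), (30, np.float64(7.3)), (174, np.float64(-10.9)), (175, np.float64(-9.9)), (204, np.float64(9.1)), (205, np.float64(11.4)), (223, np.float64(7.6)), (224, np.float64(12.2)), (225, np.float64(13.4)), (226, np.float64(10.0)), (227, np.float64(7.7)), (228, np.float64(8.5)), (229, np.float64(7.4)), (247, np.float64(-9.0)), (248, np.float64(-33.2)), (249, np.float64(-50.4)), (250, np.float64(-34.7)), (275, np.float64(26.7)), (276, np.float64(49.6)), (277, np.float64(41.6)), (278, np.float64(13.0))]
edgesL [(174, np.float64(-11.5)), (175, np.float64(-9.3)), (205, np.float64(14.7)), (206, np.float64(19.8)), (209, np.float64(-9.7)), (210, np.float64(-12.0)), (211, np.float64(-10.1)), (225, np.float64(14.8)), (226, np.float64(19.9)), (227, np.float64(10.7)), (229, np.float64(12.5)), (230, np.float64(16.5)), (248, np.float64(-33.1)), (249, np.float64(-50.1)), (250, np.float64(-35.3))]
t 19.32 u,v mm [-82.4  -0.9] z 72.1 Ftool [-5.7 -0.6 -3.6] M [ 0.01 -1.66  0.06] gap 38.7
```

Run:
```python
from th import *
p=pickle.load(open("x3b_wrist.pkl","rb"));a=np.radians(-110.38);R=np.array([[np.cos(a),np.sin(a),0],[np.sin(a),-np.cos(a),0],[0,0,-1.]])
for th in(25,28,31): print(th,pred(p,np.array([.6848,.2225,.0727]),R,th,[(27,34)]+[(x,10.5) for x in(16,8,1,-7,-14,-20)]))
```

```text
25 [169.  161.6 174.7 185.5 197.1 206.7 214.5]
28 [174.4 163.2 176.  186.5 197.7 206.9 214.4]
31 [180.2 165.1 177.5 187.6 198.4 207.2 214.3]
```

The balls have rolled to the foot of the ramp (about 27° tilt, safely held). I'll lift gently, turn to the pouring heading and place the spout over the bore.

{"method": "apply_moves", "body": {"moves": [[[0,0,-0.004],0],[[0,0,-0.01],0],[[0,0,-0.015],0],[[0,0,-0.02],0],[[0,0,-0.02],0]]}}

```text
time_s: 19.73
tcp_pos: [0.6818, 0.2193, 0.1395]
ee_rot: [[-0.35, -0.937, -0.005], [-0.937, 0.35, -0.003], [0.004, 0.003, -1.0]]
wrist_force: [-0.1, 1.0, -1.2]
gripper_width: 0.444
gripper_force: 30.0
```

{"method": "apply_moves", "body": {"moves": [[[0,0,-0.01],-2],[[0,0,-0.004],-4],[[0,0,0],-5],[[0,0,0],-5.5],[[0,0,0],-5.5]]}}

```text
time_s: 20.15
tcp_pos: [0.6821, 0.2194, 0.1536]
ee_rot: [[0.031, -1.0, -0.003], [-1.0, -0.031, -0.002], [0.001, 0.003, -1.0]]
wrist_force: [0.7, 0.3, -0.5]
gripper_width: 0.451
gripper_force: 30.0
```

{"method": "apply_moves", "body": {"moves": [[[0,0,0],-5.5],[[0,0,0],-5.5],[[0,0,0],-5.5],[[0,0,0],-5.5],[[0,0,0],-5.5]]}}

```text
time_s: 20.57
tcp_pos: [0.682, 0.2194, 0.1533]
ee_rot: [[0.489, -0.872, -0.004], [-0.872, -0.489, -0.002], [-0.0, 0.004, -1.0]]
wrist_force: [0.1, 0.1, -0.3]
gripper_width: 0.446
gripper_force: 30.0
```

{"method": "apply_moves", "body": {"moves": [[[0,0,0],-5.5],[[0,0,0],-5],[[0,0,0],-4],[[0,0,0],-2],[[0,0,0],0]]}}

```text
time_s: 20.98
tcp_pos: [0.6822, 0.2195, 0.1534]
ee_rot: [[0.714, -0.7, -0.003], [-0.7, -0.714, -0.002], [-0.001, 0.003, -1.0]]
wrist_force: [-0.4, -0.1, -1.5]
gripper_width: 0.446
gripper_force: 30.0
```

```bash
python3 x.py x4; python3 uv.py
```

```text
x4 20.98 [0.6822 0.2195 0.1534] psi -44.46 J [ 30.7  33.8   9.9  -0.  -66.4  14.8] F [-0.4 -0.1 -1.5] gap 38.8 30.0
wrist ball [([329.5, 218.9], 0.93), ([335.5, 197.3], 0.76), ([334.8, 177.5], 0.75), ([305.9, 214.3], 0.71), ([308.3, 174.7], 0.58)]
wrist scoop_lip [([316.1, 280.6], 0.59)]
edges [(29, np.float64(-8.2)), (30, np.float64(-9.7)), (32, np.float64(7.1)), (33, np.float64(10.4)), (34, np.float64(7.3)), (165, np.float64(-9.1)), (166, np.float64(-14.1)), (167, np.float64(-13.8)), (168, np.float64(-10.0)), (169, np.float64(-7.9)), (175, np.float64(-10.2)), (176, np.float64(-13.8)), (177, np.float64(-8.8)), (229, np.float64(8.3)), (230, np.float64(7.4)), (247, np.float64(-10.1)), (248, np.float64(-23.0)), (249, np.float64(-31.1)), (250, np.float64(-17.0)), (275, np.float64(25.9)), (276, np.float64(49.4)), (277, np.float64(41.5)), (278, np.float64(11.3))]
edgesL [(106, np.float64(10.8)), (107, np.float64(11.0)), (133, np.float64(-11.2)), (175, np.float64(-11.1)), (176, np.float64(-13.6)), (230, np.float64(9.9)), (248, np.float64(-20.3)), (249, np.float64(-30.0)), (250, np.float64(-16.3))]
t 21.13 u,v mm [-32.6 -72.4] z 153.7 Ftool [0.1 0.  1.9] M [ 0.08 -0.07 -0.06] gap 38.8
```

{"method": "apply_moves", "body": {"moves": [[[0.004,0.006,0],0],[[0.007,0.012,0],0],[[0.008,0.016,0],0],[[0.008,0.016,0],0],[[0.008,0.012,0],0]]}}

```text
time_s: 21.55
tcp_pos: [0.6636, 0.1497, 0.1543]
ee_rot: [[0.713, -0.701, -0.001], [-0.701, -0.713, -0.0], [-0.0, 0.001, -1.0]]
wrist_force: [0.0, 0.4, -1.0]
gripper_width: 0.45
gripper_force: 30.0
```

{"method": "apply_moves", "body": {"moves": [[[0.007,0.007,0],0],[[0.004,0.003,0.005],0],[[0.002,0,0.01],0],[[0,0,0.012],0],[[0,0,0.01],0]]}}

```text
time_s: 21.97
tcp_pos: [0.6666, 0.1359, 0.1149]
ee_rot: [[0.714, -0.7, -0.002], [-0.7, -0.714, -0.0], [-0.001, 0.001, -1.0]]
wrist_force: [-0.9, 1.7, -1.5]
gripper_width: 0.446
gripper_force: 30.0
```

{"method": "apply_moves", "body": {"moves": [[[0,0,0.007],0],[[0,0,0.003],0],[[0,0,0],0]]}}

```text
time_s: 22.22
tcp_pos: [0.6663, 0.136, 0.1053]
ee_rot: [[0.714, -0.7, -0.003], [-0.7, -0.714, -0.001], [-0.001, 0.003, -1.0]]
wrist_force: [0.2, 0.2, -1.6]
gripper_width: 0.447
gripper_force: 30.0
```

```bash
python3 x.py x5; python3 uv.py
```

```text
x5 22.22 [0.6663 0.136  0.1053] psi -44.4 J [ 25.1  32.7   0.5  -0.  -58.   20.5] F [ 0.2  0.2 -1.6] gap 38.9 30.0
wrist ball [([330.1, 221.4], 0.9), ([335.8, 178.4], 0.82), ([304.8, 199.4], 0.68), ([306.1, 220.4], 0.59), ([337.5, 197.8], 0.58), ([310.1, 177.9], 0.56)]
wrist scoop_lip [([316.6, 174.8], 0.72), ([317.7, 277.3], 0.56)]
edges [(29, np.float64(-10.7)), (30, np.float64(-7.7)), (32, np.float64(10.1)), (33, np.float64(11.8)), (34, np.float64(7.6)), (166, np.float64(-12.9)), (167, np.float64(-15.9)), (168, np.float64(-13.1)), (169, np.float64(-8.2)), (175, np.float64(-9.8)), (176, np.float64(-13.0)), (177, np.float64(-8.8)), (231, np.float64(7.3)), (247, np.float64(-8.7)), (248, np.float64(-22.6)), (249, np.float64(-31.8)), (250, np.float64(-18.1)), (275, np.float64(25.8)), (276, np.float64(48.4)), (277, np.float64(38.9)), (279, np.float64(-26.6)), (280, np.float64(-39.9)), (281, np.float64(-14.2)), (282, np.float64(13.4)), (283, np.float64(14.6)), (284, np.float64(10.0)), (285, np.float64(12.8)), (286, np.float64(13.6)), (287, np.float64(9.8))]
edgesL [(133, np.float64(-9.0)), (134, np.float64(-9.6)), (175, np.float64(-9.5)), (176, np.float64(-14.0)), (177, np.float64(-10.5)), (248, np.float64(-20.2)), (249, np.float64(-29.3)), (250, np.float64(-17.4))]
t 22.37 u,v mm [15.5 -2.1] z 107.6 Ftool [0.3 0.5 0.2] M [ 0.06 -0.06 -0.01] gap 38.4
```

{"method": "apply_moves", "body": {"moves": [[[0,0.001,0.004],0],[[0,0,0.004],0],[[0,0,0.003],0],[[-0.001,0,0.002],0],[[0,0,0],0]]}}

```text
time_s: 22.78
tcp_pos: [0.6651, 0.1356, 0.0934]
ee_rot: [[0.714, -0.7, -0.001], [-0.7, -0.714, -0.0], [-0.001, 0.001, -1.0]]
wrist_force: [0.9, 0.4, -1.5]
gripper_width: 0.444
gripper_force: 30.0
```

```bash
python3 uv.py
```

```text
t 22.78 u,v mm [14.1  0. ] z 93.4 Ftool [ 0.4 -0.9  1.5] M [ 0.01 -0.05  0.01] gap 38.7
```

{"method": "apply_moves", "body": {"moves": [[[-0.001,0,0.0015],0],[[-0.001,0,0.0015],0],[[-0.001,0,0.0015],0],[[-0.001,0,0.0015],0],[[0,0,0],0]]}}

```text
time_s: 23.2
tcp_pos: [0.6642, 0.1375, 0.0907]
ee_rot: [[0.715, -0.699, 0.004], [-0.699, -0.715, -0.002], [0.004, -0.001, -1.0]]
wrist_force: [-0.7, -4.2, 6.0]
gripper_width: 0.442
gripper_force: 30.0
```

```bash
python3 x.py x6; python3 uv.py
```

```text
x6 23.2 [0.6642 0.1375 0.0907] psi -44.38 J [ 25.4  33.1  -1.    0.2 -55.7  20.1] F [-0.7 -4.2  6. ] gap 38.5 30.0
wrist ball [([306.5, 217.6], 0.95), ([337.4, 199.0], 0.93), ([328.0, 219.3], 0.72), ([335.9, 179.7], 0.72), ([309.7, 177.4], 0.54)]
wrist scoop_lip []
edges [(31, np.float64(9.3)), (32, np.float64(10.3)), (33, np.float64(11.5)), (34, np.float64(8.8)), (166, np.float64(-10.3)), (167, np.float64(-18.7)), (168, np.float64(-17.6)), (169, np.float64(-9.5)), (175, np.float64(-7.7)), (176, np.float64(-13.5)), (177, np.float64(-11.2)), (231, np.float64(7.8)), (232, np.float64(7.8)), (247, np.float64(-8.6)), (248, np.float64(-22.7)), (249, np.float64(-32.2)), (250, np.float64(-19.0)), (275, np.float64(26.4)), (276, np.float64(49.1)), (277, np.float64(40.0)), (279, np.float64(-28.3)), (280, np.float64(-43.4)), (281, np.float64(-25.7)), (289, np.float64(9.5)), (290, np.float64(16.1)), (291, np.float64(16.3)), (292, np.float64(15.0)), (293, np.float64(15.8)), (294, np.float64(16.5)), (295, np.float64(10.9))]
edgesL [(133, np.float64(-11.2)), (176, np.float64(-14.2)), (177, np.float64(-12.0)), (248, np.float64(-19.7)), (249, np.float64(-30.6)), (250, np.float64(-16.8))]
t 23.35 u,v mm [12.2 -0.7] z 90.8 Ftool [ 3.7  3.5 -6.1] M [-0.78  0.93  0.01] gap 39.0
```

{"method": "apply_moves", "body": {"moves": [[[-0.0005,0,0.0015],0],[[-0.0005,0,0.0015],0],[[-0.0005,0,0.0015],0],[[-0.0005,0,0.001],0],[[0,0,0],0]]}}

```text
time_s: 23.77
tcp_pos: [0.6642, 0.1377, 0.0902]
ee_rot: [[0.715, -0.699, 0.008], [-0.699, -0.715, -0.003], [0.008, -0.003, -1.0]]
wrist_force: [-4.2, -7.4, 21.8]
gripper_width: 0.444
gripper_force: 30.0
```

```bash
python3 x.py x7; python3 uv.py
```

```text
x7 23.77 [0.6642 0.1377 0.0902] psi -44.33 J [ 25.5  33.1  -1.3   0.4 -55.3  19.9] F [-4.2 -7.4 21.8] gap 38.6 30.0
wrist ball [([309.6, 174.6], 0.87), ([330.5, 223.6], 0.82), ([338.7, 199.3], 0.82), ([335.0, 177.5], 0.76), ([305.0, 219.3], 0.71), ([306.9, 199.8], 0.62)]
wrist scoop_lip [([305.5, 216.4], 0.66), ([316.6, 276.6], 0.58)]
edges [(31, np.float64(7.2)), (32, np.float64(9.5)), (33, np.float64(11.8)), (34, np.float64(10.1)), (169, np.float64(-14.7)), (170, np.float64(-17.0)), (171, np.float64(-13.0)), (176, np.float64(-14.6)), (177, np.float64(-15.1)), (231, np.float64(7.6)), (232, np.float64(7.5)), (247, np.float64(-8.3)), (248, np.float64(-22.4)), (249, np.float64(-32.4)), (250, np.float64(-19.0)), (275, np.float64(26.0)), (276, np.float64(49.7)), (277, np.float64(38.6)), (279, np.float64(-35.1)), (280, np.float64(-40.4)), (281, np.float64(-18.0)), (290, np.float64(14.1)), (291, np.float64(17.7)), (292, np.float64(13.4)), (293, np.float64(13.4)), (294, np.float64(17.3)), (295, np.float64(15.0)), (296, np.float64(8.4))]
edgesL [(133, np.float64(-12.0)), (176, np.float64(-12.6)), (177, np.float64(-14.4)), (248, np.float64(-20.2)), (249, np.float64(-29.6)), (250, np.float64(-17.5))]
t 23.92 u,v mm [12.1 -0.8] z 90.2 Ftool [  2.6   8.  -20.2] M [-2.59  0.98  0.13] gap 38.9
```

Run:
```python
from th import *
from scipy.optimize import least_squares
for n,t,psi in(("x1",[.6779,.2222,.1635],-110.52),("x3b",[.6848,.2225,.0727],-110.38),("x4",[.6822,.2195,.1534],-44.46),("x7",[.6642,.1377,.0902],-44.33)):
    p=pickle.load(open(n+"_wrist.pkl","rb"));fr=p["frame"].astype(float);g=fr[0:60,312:326].mean((1,2))
    # scoop width at the rear-top and at rows: find lateral wall edges near the rear top
    d=np.diff(g);print(n,"tab rows",[(i,int(d[i])) for i in range(len(d)) if abs(d[i])>6])
    for row in(20,40,60,80,100,120):
        q=fr[row,270:370].mean(1);e=np.abs(np.diff(q));i=[k+270 for k in np.argsort(e)[-6:]];print(row,sorted(i))
```

```text
x1 tab rows []
20 [np.int64(356), np.int64(357), np.int64(358), np.int64(359), np.int64(367), np.int64(368)]
40 [np.int64(295), np.int64(296), np.int64(297), np.int64(337), np.int64(338), np.int64(339)]
60 [np.int64(286), np.int64(287), np.int64(292), np.int64(293), np.int64(356), np.int64(357)]
80 [np.int64(302), np.int64(303), np.int64(333), np.int64(355), np.int64(356), np.int64(357)]
100 [np.int64(332), np.int64(355), np.int64(356), np.int64(364), np.int64(365), np.int64(366)]
120 [np.int64(356), np.int64(359), np.int64(360), np.int64(365), np.int64(366), np.int64(367)]
x3b tab rows [(26, 6), (27, 12), (28, 13), (29, 9)]
20 [np.int64(304), np.int64(345), np.int64(356), np.int64(357), np.int64(358), np.int64(365)]
40 [np.int64(278), np.int64(279), np.int64(282), np.int64(283), np.int64(284), np.int64(295)]
60 [np.int64(286), np.int64(287), np.int64(288), np.int64(348), np.int64(349), np.int64(350)]
80 [np.int64(289), np.int64(290), np.int64(291), np.int64(292), np.int64(293), np.int64(345)]
100 [np.int64(270), np.int64(282), np.int64(339), np.int64(356), np.int64(357), np.int64(35
[... 666 characters left out ...]
64(284), np.int64(285), np.int64(350), np.int64(351)]
x7 tab rows [(25, -6), (27, -7), (28, -7), (31, 8), (32, 12), (33, 14), (34, 9)]
20 [np.int64(327), np.int64(328), np.int64(337), np.int64(338), np.int64(339), np.int64(340)]
40 [np.int64(299), np.int64(336), np.int64(337), np.int64(338), np.int64(340), np.int64(341)]
60 [np.int64(288), np.int64(289), np.int64(347), np.int64(348), np.int64(350), np.int64(351)]
80 [np.int64(271), np.int64(272), np.int64(273), np.int64(282), np.int64(283), np.int64(284)]
100 [np.int64(297), np.int64(335), np.int64(336), np.int64(337), np.int64(338), np.int64(339)]
120 [np.int64(298), np.int64(334), np.int64(335), np.int64(336), np.int64(337), np.int64(338)]
```

The rim lever is limited here because the fingertips come close to the rim. The balls now sit against a ramp that rises only about 8°, so I'll back off and roll them over the lip into the bore with a short forward move and a sharp stop.

{"method": "apply_moves", "body": {"moves": [[[0,0,-0.006],0],[[0.004,0,-0.008],0],[[0.01,0,0],0],[[0.016,0,0],0],[[0.021,0,0],0]]}}

```text
time_s: 24.33
tcp_pos: [0.6977, 0.1046, 0.0959]
ee_rot: [[0.715, -0.699, -0.001], [-0.699, -0.715, 0.0], [-0.001, 0.001, -1.0]]
wrist_force: [0.1, 0.6, -1.0]
gripper_width: 0.443
gripper_force: 30.0
```

{"method": "apply_moves", "body": {"moves": [[[0.022,0,0],0],[[0.02,0,0],0],[[0.015,0,0],0],[[0.007,0,0],0],[[0,0,0],0]]}}

```text
time_s: 24.75
tcp_pos: [0.744, 0.0578, 0.0948]
ee_rot: [[0.712, -0.702, -0.002], [-0.702, -0.712, -0.0], [-0.001, 0.001, -1.0]]
wrist_force: [0.8, 0.3, -1.6]
gripper_width: 0.449
gripper_force: 30.0
```

```bash
python3 x.py y1 | grep -v edges; python3 uv.py
```

```text
y1 24.75 [0.744  0.0578 0.0948] psi -44.56 J [ 16.8  39.2  11.3  -0.  -62.2  28.6] F [ 0.8  0.3 -1.6] gap 39.0 30.0
wrist ball [([332.8, 182.8], 0.96), ([307.2, 214.3], 0.87), ([305.7, 237.6], 0.86), ([310.5, 188.7], 0.64), ([337.1, 207.0], 0.63)]
wrist scoop_lip [([314.6, 275.1], 0.95)]
t 24.9 u,v mm [122.6  -0.3] z 96.0 Ftool [1.2 0.7 2.1] M [ 0.   -0.1  -0.01] gap 38.5
```

{"method": "apply_moves", "body": {"moves": [[[-0.018,0.0,-0.002],0],[[-0.037,0,0],0],[[-0.04,0,0],0],[[0,0,0],0],[[0,0,0],0]]}}

```text
time_s: 25.32
tcp_pos: [0.6738, 0.1286, 0.0996]
ee_rot: [[0.717, -0.697, 0.0], [-0.697, -0.717, 0.0], [-0.0, -0.0, -1.0]]
wrist_force: [1.9, 0.2, -1.2]
gripper_width: 0.443
gripper_force: 30.0
```

```bash
python3 x.py y2 | grep -v edges; python3 uv.py; python3 look.py y2 top,scene ball
```

```text
y2 25.32 [0.6738 0.1286 0.0996] psi -44.17 J [ 24.3  33.4   1.   -0.  -57.6  21.6] F [ 1.9  0.2 -1.2] gap 38.5 30.0
wrist ball [([306.1, 291.2], 0.91), ([309.8, 218.2], 0.87), ([331.8, 277.0], 0.71), ([305.1, 244.8], 0.65), ([332.0, 208.3], 0.6), ([334.5, 232.5], 0.59)]
wrist scoop_lip [([318.5, 278.2], 0.85)]
t 25.47 u,v mm [28.5 -0.9] z 99.2 Ftool [0.1 1.1 0.9] M [ 0.04 -0.05  0.01] gap 38.8
y2 25.47 [0.676  0.1262 0.0992] psi -44.41 J [ 24.   33.5   1.2   0.  -57.6  21.6] F [-0.7 -0.8 -0.9] gap 38.8 30.0
top ball [([237.7, 172.1], 0.37)]
scene ball []
```

{"method": "apply_moves", "body": {"moves": [[[0,0,0],0],[[0,0,0],0]]}}

```text
time_s: 25.83
tcp_pos: [0.6758, 0.1254, 0.0984]
ee_rot: [[0.713, -0.701, -0.0], [-0.701, -0.713, -0.0], [-0.0, 0.0, -1.0]]
wrist_force: [-0.1, 0.4, -1.9]
gripper_width: 0.45
gripper_force: 30.0
```

```bash
python3 x.py y3 | grep -v edges; python3 uv.py
```

```text
y3 25.83 [0.6758 0.1254 0.0984] psi -44.49 J [ 24.   33.6   1.2  -0.  -57.6  21.6] F [-0.1  0.4 -1.9] gap 39.1 30.0
wrist ball [([312.6, 215.2], 0.87), ([304.9, 243.6], 0.79), ([334.2, 234.3], 0.73), ([334.5, 208.4], 0.57), ([329.9, 258.9], 0.39)]
wrist scoop_lip [([316.5, 277.3], 0.67)]
t 25.98 u,v mm [28.7 -0.3] z 98.6 Ftool [-0.8 -0.4  1.4] M [ 0.06 -0.02 -0.02] gap 38.6
```

{"method": "apply_moves", "body": {"moves": [[[-0.022,0,0],0],[[0.011,0,0],0],[[0.011,0,0],0],[[-0.022,0,0],0],[[0.006,0,0],0]]}}

```text
time_s: 26.4
tcp_pos: [0.6631, 0.138, 0.0986]
ee_rot: [[0.715, -0.7, -0.001], [-0.7, -0.715, 0.0], [-0.001, 0.001, -1.0]]
wrist_force: [0.4, -0.3, -1.5]
gripper_width: 0.446
gripper_force: 30.0
```

```bash
python3 x.py y4 | grep -v edges; python3 uv.py
```

```text
y4 26.4 [0.6631 0.138  0.0986] psi -44.39 J [ 25.4  32.7  -0.4  -0.1 -56.9  20.3] F [ 0.4 -0.3 -1.5] gap 38.8 30.0
wrist ball [([334.6, 210.3], 0.81), ([331.2, 234.8], 0.61), ([303.2, 245.3], 0.57), ([306.3, 216.1], 0.56)]
wrist scoop_lip [([317.8, 278.8], 0.94)]
t 26.55 u,v mm [13.5 -0.6] z 98.8 Ftool [-0.1  0.2  1.4] M [ 0.04 -0.07  0.04] gap 38.4
```

{"method": "apply_moves", "body": {"moves": [[[0.013,0,0],0],[[0.013,0,0],0],[[0,0,0],0],[[-0.028,0,0],0],[[0.004,0,0],0]]}}

```text
time_s: 26.97
tcp_pos: [0.6636, 0.1368, 0.0981]
ee_rot: [[0.714, -0.7, -0.003], [-0.7, -0.714, 0.0], [-0.002, 0.002, -1.0]]
wrist_force: [-1.3, 0.1, -1.7]
gripper_width: 0.449
gripper_force: 30.0
```

{"method": "apply_moves", "body": {"moves": [[[0.012,0,0],0],[[0.012,0,0],0],[[0,0,0],0],[[-0.028,0,0],0],[[0.004,0,0],0]]}}

```text
time_s: 27.38
tcp_pos: [0.6639, 0.1366, 0.0982]
ee_rot: [[0.714, -0.7, -0.002], [-0.7, -0.714, 0.001], [-0.002, 0.001, -1.0]]
wrist_force: [0.0, -0.4, -1.0]
gripper_width: 0.446
gripper_force: 30.0
```

```bash
python3 x.py y5 | grep -v edges; python3 uv.py
```

```text
y5 27.38 [0.6639 0.1366 0.0982] psi -44.43 J [ 25.2  32.8  -0.3  -0.1 -57.   20.4] F [ 0.  -0.4 -1. ] gap 38.8 30.0
wrist ball [([333.4, 241.5], 0.85), ([309.6, 237.9], 0.73)]
wrist scoop_lip [([318.4, 275.5], 0.78)]
t 27.53 u,v mm [15.2 -0.6] z 98.8 Ftool [ 0.2 -1.   0.6] M [ 0.05 -0.06 -0.01] gap 38.8
```

Two balls are left. I'll repeat the strokes.

{"method": "apply_moves", "body": {"moves": [[[0.012,0,0],0],[[0.012,0,0],0],[[0,0,0],0],[[-0.03,0,0],0],[[0.005,0,0],0]]}}

```text
time_s: 27.95
tcp_pos: [0.6627, 0.1377, 0.0981]
ee_rot: [[0.714, -0.7, -0.003], [-0.7, -0.714, 0.0], [-0.002, 0.002, -1.0]]
wrist_force: [-0.5, 0.2, -1.8]
gripper_width: 0.445
gripper_force: 30.0
```

{"method": "apply_moves", "body": {"moves": [[[0.012,0,0],0],[[0.013,0,0],0],[[0,0,0],0],[[-0.03,0,0],0],[[0.005,0,0],0]]}}

```text
time_s: 28.37
tcp_pos: [0.6629, 0.1374, 0.0981]
ee_rot: [[0.714, -0.7, -0.003], [-0.7, -0.714, 0.0], [-0.002, 0.002, -1.0]]
wrist_force: [-0.8, -1.1, -1.2]
gripper_width: 0.449
gripper_force: 30.0
```

```bash
python3 x.py y6 | grep -v edges; python3 uv.py
```

```text
y6 28.37 [0.6629 0.1374 0.0981] psi -44.42 J [ 25.3  32.8  -0.4  -0.1 -57.   20.3] F [-0.8 -1.1 -1.2] gap 39.1 30.0
wrist ball [([309.2, 222.6], 0.78), ([335.1, 222.7], 0.63)]
wrist scoop_lip [([318.0, 278.8], 0.88)]
t 28.52 u,v mm [14.3 -0.5] z 98.7 Ftool [-0.2  0.7  0.5] M [ 0.02 -0.05 -0.02] gap 38.8
```

{"method": "apply_moves", "body": {"moves": [[[0.007,0,0],0],[[0.014,0,0],0],[[0.02,0,0],0],[[0.016,0,0],0],[[0.009,0,0],0]]}}

```text
time_s: 28.93
tcp_pos: [0.714, 0.0876, 0.0984]
ee_rot: [[0.712, -0.702, 0.001], [-0.702, -0.712, -0.0], [0.001, -0.0, -1.0]]
wrist_force: [0.4, -0.8, -0.7]
gripper_width: 0.447
gripper_force: 30.0
```

{"method": "apply_moves", "body": {"moves": [[[0,0,0],0],[[-0.02,0,0],0],[[-0.041,0,0],0],[[0.002,0,0],0],[[0,0,0],0]]}}

```text
time_s: 29.35
tcp_pos: [0.6687, 0.1328, 0.099]
ee_rot: [[0.716, -0.698, -0.001], [-0.698, -0.716, -0.0], [-0.0, 0.0, -1.0]]
wrist_force: [0.5, -0.0, -0.8]
gripper_width: 0.446
gripper_force: 30.0
```

{"method": "apply_moves", "body": {"moves": [[[0,0,0],0],[[0,0,0],0]]}}

```text
time_s: 29.52
tcp_pos: [0.6703, 0.1314, 0.0989]
ee_rot: [[0.714, -0.7, 0.001], [-0.7, -0.714, 0.0], [0.0, -0.001, -1.0]]
wrist_force: [0.1, -0.4, -0.9]
gripper_width: 0.447
gripper_force: 30.0
```

```bash
python3 x.py y7 | grep -v edges; python3 uv.py
```

```text
y7 29.52 [0.6703 0.1314 0.0989] psi -44.45 J [ 24.6  33.2   0.4   0.  -57.2  20.9] F [ 0.1 -0.4 -0.9] gap 38.9 30.0
wrist ball [([332.5, 286.4], 0.57), ([311.0, 271.3], 0.46)]
wrist scoop_lip []
t 29.67 u,v mm [21.1 -0.4] z 98.6 Ftool [0.2 0.6 1. ] M [ 0.   -0.    0.03] gap 38.6
```

{"method": "apply_moves", "body": {"moves": [[[0,0,-0.004],0],[[0,0,-0.01],0],[[0,0,-0.01],0]]}}

```text
time_s: 29.92
tcp_pos: [0.67, 0.1312, 0.1232]
ee_rot: [[0.714, -0.7, -0.0], [-0.7, -0.714, -0.0], [-0.0, 0.001, -1.0]]
wrist_force: [-0.1, 0.6, -0.6]
gripper_width: 0.445
gripper_force: 30.0
```

```bash
python3 x.py y8 | grep -v edges; python3 uv.py; python3 look.py y8 top,scene ball
```

```text
y8 29.92 [0.67   0.1312 0.1232] psi -44.46 J [ 24.6  31.9   1.9   0.  -60.1  20.9] F [-0.1  0.6 -0.6] gap 38.7 30.0
wrist ball [([307.1, 221.6], 0.98), ([335.8, 282.7], 0.56)]
wrist scoop_lip [([318.3, 277.4], 0.75)]
t 30.07 u,v mm [21.1 -1.5] z 124.8 Ftool [ 0.2 -0.2  0. ] M [ 0.01 -0.06  0.04] gap 38.8
y8 30.07 [0.671  0.1318 0.1248] psi -44.44 J [ 24.6  31.8   2.    0.  -60.   20.9] F [ 0.3 -0.  -0. ] gap 38.8 30.0
top ball [([237.8, 171.2], 0.42)]
scene ball []
```

{"method": "apply_moves", "body": {"moves": [[[0.007,0,0.01],0],[[0.014,0,0.01],0],[[0.02,0,0.004],0],[[0.016,0,0],0],[[0.009,0,0],0]]}}

```text
time_s: 30.68
tcp_pos: [0.7178, 0.0828, 0.0959]
ee_rot: [[0.713, -0.701, -0.003], [-0.701, -0.713, -0.001], [-0.001, 0.003, -1.0]]
wrist_force: [0.9, 0.5, -0.4]
gripper_width: 0.445
gripper_force: 30.0
```

{"method": "apply_moves", "body": {"moves": [[[0,0,0],0],[[-0.025,0,0],0],[[-0.0415,0,0],0],[[0.003,0,0],0],[[0,0,0],0]]}}

```text
time_s: 31.1
tcp_pos: [0.6704, 0.1312, 0.0987]
ee_rot: [[0.716, -0.698, -0.001], [-0.698, -0.716, -0.0], [-0.0, 0.001, -1.0]]
wrist_force: [-0.1, 0.6, -0.6]
gripper_width: 0.445
gripper_force: 30.0
```

{"method": "apply_moves", "body": {"moves": [[[0,0,0],0],[[0,0,0],0],[[0,0,0],0],[[0,0,0],0]]}}

```text
time_s: 31.43
tcp_pos: [0.6721, 0.1292, 0.0986]
ee_rot: [[0.713, -0.701, 0.0], [-0.701, -0.713, 0.0], [0.0, -0.0, -1.0]]
wrist_force: [-0.3, 0.0, -0.3]
gripper_width: 0.444
gripper_force: 30.0
```

```bash
python3 x.py y9 | grep -v edges; python3 uv.py; python3 look.py y9 top ball
```

```text
y9 31.43 [0.6721 0.1292 0.0986] psi -44.49 J [ 24.4  33.3   0.7   0.  -57.3  21.1] F [-0.3  0.  -0.3] gap 38.7 30.0
wrist ball []
wrist scoop_lip [([314.9, 279.2], 0.73)]
t 31.58 u,v mm [23.4 -0.3] z 98.6 Ftool [ 0.5 -0.2  0.8] M [ 0.06 -0.09  0.04] gap 39.0
y9 31.58 [0.6719 0.1294 0.0986] psi -44.48 J [ 24.4  33.3   0.6  -0.  -57.3  21.1] F [ 0.5 -0.2 -0.8] gap 39.0 30.0
top ball [([239.0, 169.8], 0.58)]
```

The scoop is empty. I'll level it in the grip by pressing its lip on the near rim from outside, and check the jar's contents on the way.

{"method": "apply_moves", "body": {"moves": [[[0.01,0,0],0],[[0.014,0,0],0],[[0.003,0,0.008],0],[[0,0,0.005],0],[[0,0,0],0]]}}

```text
time_s: 32.1
tcp_pos: [0.6908, 0.1096, 0.0835]
ee_rot: [[0.713, -0.701, -0.002], [-0.701, -0.713, -0.001], [-0.001, 0.002, -1.0]]
wrist_force: [2.0, -3.2, -2.4]
gripper_width: 0.444
gripper_force: 30.0
```

{"method": "apply_moves", "body": {"moves": [[[0,0,0.003],0],[[0,0,0.003],0],[[0,0,0.003],0],[[0,0,0],0]]}}

```text
time_s: 32.43
tcp_pos: [0.6921, 0.1101, 0.0798]
ee_rot: [[0.715, -0.699, 0.003], [-0.699, -0.715, -0.002], [0.003, -0.001, -1.0]]
wrist_force: [-0.2, -4.6, 8.8]
gripper_width: 0.446
gripper_force: 30.0
```

```bash
python3 x.py z1; python3 uv.py; python3 look.py z1 top ball
```

```text
z1 32.43 [0.6921 0.1101 0.0798] psi -44.34 J [ 22.3  35.7   2.1   0.2 -56.3  23.3] F [-0.2 -4.6  8.8] gap 38.8 30.0
wrist ball [([340.5, 291.6], 0.7), ([320.7, 294.2], 0.6), ([307.7, 298.7], 0.49), ([307.4, 284.7], 0.42)]
wrist scoop_lip [([319.7, 278.4], 0.79)]
edges [(26, np.float64(8.3)), (27, np.float64(11.4)), (28, np.float64(7.7)), (163, np.float64(-7.2)), (164, np.float64(-17.8)), (165, np.float64(-21.2)), (166, np.float64(-11.0)), (171, np.float64(-8.4)), (247, np.float64(-7.1)), (248, np.float64(-21.6)), (249, np.float64(-32.1)), (250, np.float64(-19.2)), (275, np.float64(25.2)), (276, np.float64(47.6)), (277, np.float64(39.8)), (278, np.float64(14.5)), (280, np.float64(-8.4)), (281, np.float64(-25.2)), (282, np.float64(-32.6)), (283, np.float64(-12.1)), (286, np.float64(-11.5)), (287, np.float64(-9.2))]
edgesL [(113, np.float64(10.2)), (114, np.float64(13.6)), (115, np.float64(11.0)), (133, np.float64(-14.0)), (134, np.float64(-9.6)), (248, np.float64(-19.7)), (249, np.float64(-28.6)), (250, np.float64(-16.4))]
t 32.58 u,v mm [51.3 -0.6] z 79.8 Ftool [ 3.8  3.3 -7.3] M [-0.98  0.68 -0.11] gap 39.1
z1 32.58 [0.6921 0.11   0.0798] psi -44.36 J [ 22.3  35.7   2.1   0.2 -56.2  23.3] F [ 0.4 -5.1  7.3] gap 39.1 30.0
top ball [([242.3, 168.5], 0.61), ([252.2, 171.0], 0.5), ([239.5, 162.3], 0.5), ([246.3, 163.1], 0.46), ([239.8, 171.2], 0.44)]
```

{"method": "apply_moves", "body": {"moves": [[[0,0,0.003],0],[[0,0,0.003],0],[[0,0,0.003],0],[[0,0,0.003],0],[[0,0,0],0]]}}

```text
time_s: 33.1
tcp_pos: [0.6927, 0.1095, 0.0683]
ee_rot: [[0.715, -0.699, 0.005], [-0.699, -0.715, -0.002], [0.005, -0.002, -1.0]]
wrist_force: [0.4, -6.1, 8.5]
gripper_width: 0.446
gripper_force: 30.0
```

```bash
python3 x.py z2; python3 uv.py; python3 look.py z2 top ball
```

```text
z2 33.1 [0.6927 0.1095 0.0683] psi -44.35 J [ 22.2  36.4   1.5   0.2 -54.9  23.3] F [ 0.4 -6.1  8.5] gap 38.8 30.0
wrist ball [([321.4, 307.4], 0.54), ([304.3, 294.4], 0.49)]
wrist scoop_lip [([315.6, 290.5], 0.56)]
edges [(142, np.float64(-9.9)), (143, np.float64(-13.1)), (144, np.float64(12.1)), (145, np.float64(10.2)), (147, np.float64(-15.0)), (148, np.float64(-28.0)), (149, np.float64(-18.3)), (247, np.float64(-8.1)), (248, np.float64(-21.3)), (249, np.float64(-31.1)), (250, np.float64(-17.6)), (275, np.float64(10.2)), (276, np.float64(24.8)), (277, np.float64(23.3)), (278, np.float64(9.4)), (280, np.float64(8.0)), (281, np.float64(10.9)), (282, np.float64(12.4)), (283, np.float64(9.3)), (291, np.float64(-11.3)), (292, np.float64(-32.0)), (293, np.float64(-27.6)), (295, np.float64(7.1)), (297, np.float64(-7.4)), (298, np.float64(-11.1))]
edgesL [(99, np.float64(-9.6)), (100, np.float64(-10.7)), (101, np.float64(-12.8)), (102, np.float64(-12.4)), (103, np.float64(-9.5)), (109, np.float64(9.2)), (110, np.float64(14.4)), (111, np.float64(16.4)), (112, np.float64(16.9)), (113, np.float64(15.2)), (114, np.float64(12.8)), (133, np.float64(-9.3)), (134, np.float64(-28.5)), (135, np.float64(-27.2)), (143, np.float64(22.9)), (144, np.float64(34.5)), (145, np.float64(15.1)), (147, np.float64(-13.2)), (148, np.float64(-26.6)), (149, np.float64(-19.7)), (248, np.float64(-18.3)), (249, np.float64(-28.9)), (250, np.float64(-15.6))]
t 33.25 u,v mm [52.  -0.6] z 68.3 Ftool [ 5.1  4.  -8.4] M [-1.16  1.15 -0.1 ] gap 38.7
z2 33.25 [0.6927 0.1095 0.0683] psi -44.36 J [ 22.2  36.4   1.5   0.2 -54.9  23.3] F [ 0.8 -6.4  8.4] gap 38.7 30.0
top ball [([241.3, 167.6], 0.6), ([239.1, 164.3], 0.6), ([237.6, 170.8], 0.55), ([415.2, 166.8], 0.42), ([253.8, 170.8], 0.39), ([245.7, 160.7], 0.35)]
```

{"method": "apply_moves", "body": {"moves": [[[0,0,-0.02],0],[[0.002,0,-0.03],0],[[0.006,0.02,-0.01],0],[[0.008,0.035,0],0],[[0.008,0.038,0],0]]}}

```text
time_s: 33.77
tcp_pos: [0.643, 0.0287, 0.1255]
ee_rot: [[0.716, -0.698, 0.002], [-0.698, -0.716, 0.001], [0.001, -0.002, -1.0]]
wrist_force: [0.6, -0.8, -1.6]
gripper_width: 0.446
gripper_force: 30.0
```

{"method": "apply_moves", "body": {"moves": [[[0.008,0.038,0],0],[[0.008,0.038,0],0],[[0.008,0.038,0],0],[[0.008,0.026,0.01],0],[[0,0.01,0.02],0]]}}

```text
time_s: 34.18
tcp_pos: [0.5603, -0.1041, 0.097]
ee_rot: [[0.712, -0.702, 0.005], [-0.702, -0.712, 0.0], [0.003, -0.004, -1.0]]
wrist_force: [0.7, 0.4, -0.6]
gripper_width: 0.444
gripper_force: 30.0
```

{"method": "apply_moves", "body": {"moves": [[[0,0,0.03],0],[[0,0,0.02],0],[[0,0,0.013],0],[[0,0,0.004],0],[[0,0,0],0]]}}

```text
time_s: 34.6
tcp_pos: [0.5598, -0.1015, 0.0266]
ee_rot: [[0.714, -0.7, -0.003], [-0.7, -0.714, -0.0], [-0.002, 0.002, -1.0]]
wrist_force: [0.5, -0.1, -1.6]
gripper_width: 0.446
gripper_force: 30.0
```

```bash
python3 uv.py
```

```text
t 34.6 u,v mm [105.  242.9] z 26.6 Ftool [ 0.5 -0.2  1.6] M [ 0.03 -0.02 -0.01] gap 38.8
```

{"method": "apply_moves", "body": {"moves": [[[0,0,0.006],0],[[0,0,0.004],0],[[0,0,0.003],0],[[0,0,0.003],0],[[0,0,0],0]]}}

```text
time_s: 35.02
tcp_pos: [0.5606, -0.1018, 0.0114]
ee_rot: [[0.714, -0.7, -0.001], [-0.7, -0.714, 0.0], [-0.0, 0.0, -1.0]]
wrist_force: [0.0, -0.4, -1.0]
gripper_width: 0.444
gripper_force: 30.0
```

```bash
python3 uv.py
```

```text
t 35.02 u,v mm [105.7 242.7] z 11.4 Ftool [0.3 0.2 1. ] M [ 0.03 -0.07  0.  ] gap 38.7
```

{"method": "apply_moves", "body": {"moves": [[[0,0,0.003],0],[[0,0,0.002],0],[[0,0,0],0]]}}

```text
time_s: 35.27
tcp_pos: [0.5613, -0.1018, 0.0096]
ee_rot: [[0.715, -0.699, 0.001], [-0.699, -0.715, -0.001], [0.001, -0.0, -1.0]]
wrist_force: [-5.2, 2.4, 15.9]
gripper_width: 0.445
gripper_force: 30.0
```

```bash
python3 uv.py
```

```text
t 35.27 u,v mm [105.9 242.3] z 9.6 Ftool [ -5.4   1.9 -16. ] M [-0.71 -1.49 -0.04] gap 38.7
```

{"method": "apply_moves", "body": {"moves": [[[0,0,-0.0025],0],[[0,0,0],0]]}}

```text
time_s: 35.43
tcp_pos: [0.5615, -0.1018, 0.0102]
ee_rot: [[0.714, -0.7, 0.002], [-0.7, -0.714, 0.0], [0.002, -0.002, -1.0]]
wrist_force: [0.4, -0.3, -0.3]
gripper_width: 0.444
gripper_force: 30.0
```

{"method": "apply_moves", "body": {"moves": [[[0,0,0],0],[[0,0,0],0],[[0,0,0],0],[[0,0,0],0]], "hand": 0.087}}

```text
time_s: 35.77
tcp_pos: [0.5607, -0.1019, 0.0088]
ee_rot: [[0.714, -0.7, -0.001], [-0.7, -0.714, -0.0], [-0.0, 0.0, -1.0]]
wrist_force: [-0.2, 0.6, 0.5]
gripper_width: 0.665
gripper_force: 0.0
```

{"method": "apply_moves", "body": {"moves": [[[0,0,-0.015],0],[[0,0,-0.035],0],[[0,0,-0.041],0],[[0,0,-0.041],0],[[0,0,-0.041],0]]}}

```text
time_s: 36.18
tcp_pos: [0.5603, -0.1019, 0.1837]
ee_rot: [[0.714, -0.7, -0.001], [-0.7, -0.714, -0.0], [-0.001, 0.001, -1.0]]
wrist_force: [0.7, 0.4, -0.5]
gripper_width: 0.982
gripper_force: 0.0
```

```bash
python3 look.py p1 wrist,scene scoop scoop_lip lid lid_collar
python3 - <<'E'
from h import *
import pickle
V=pickle.load(open("p1_wrist.pkl","rb"));S=pickle.load(open("p1_scene.pkl","rb"))
c=[q for q in V["pts"]["lid_collar"]]
print([np.round(onz(ray(V,*q),.041),4) for q in c],[np.round(onz(ray(V,*q),0.),4) for q in V["pts"]["lid"]])
print("scoop",[np.round(onz(ray(V,*q),0),4) for q in V["pts"]["scoop"][:1]],"lip",[np.round(onz(ray(V,*q),.027),4) for q in V["pts"]["scoop_lip"][:1]],[np.round(onz(ray(S,*q),.027),4) for q in S["pts"]["scoop_lip"][:1]])
E
```

```text
p1 36.18 [ 0.5603 -0.1019  0.1837] psi -44.44 J [  6.   18.5 -10.8   0.  -60.8  39.6] F [ 0.7  0.4 -0.5] gap 85.5 0.0
wrist scoop [([314.5, 152.9], 0.93)]
wrist scoop_lip [([316.1, 204.1], 0.75)]
wrist lid [([489.0, 108.9], 0.92), ([529.7, 188.1], 0.69), ([315.5, 152.8], 0.68), ([196.5, 180.2], 0.61), ([515.0, 102.8], 0.55)]
wrist lid_collar [([181.0, 186.6], 0.65), ([555.4, 195.4], 0.63)]
scene scoop [([354.7, 251.4], 0.68)]
scene scoop_lip [([329.2, 242.7], 0.84)]
scene lid [([322.0, 219.3], 0.59), ([387.4, 333.4], 0.58), ([415.2, 302.9], 0.56), ([221.3, 221.6], 0.29)]
scene lid_collar [([389.5, 319.8], 0.92), ([325.0, 204.3], 0.66), ([223.6, 222.3], 0.66), ([418.3, 287.5], 0.61)]
[array([ 6.669e-01, -4.000e-04,  4.100e-02]), array([ 0.3777, -0.2816,  0.041 ])] [array([ 0.4863, -0.3015,  0.    ]), array([ 0.3762, -0.2822, -0.    ]), array([ 0.5893, -0.1257,  0.    ]), array([6.666e-01, 1.000e-04, 0.000e+00]), array([ 0.4711, -0.3264,  0.    ])]
scoop [array([ 0.59  , -0.1247,  0.    ])] lip [array([ 0.5491, -0.0874,  0.027 ])] [array([ 0.5486, -0.0769,  0.027 ])]
```

The scoop stands upright and empty (origin 0.590,-0.125; lip consistent). Next I'll measure the dark lid at close range.

{"method": "apply_moves", "body": {"moves": [[[0.002,0.02,0],0],[[0.004,0.036,0],0],[[0.005,0.038,0],0],[[0.005,0.038,0.01],0],[[0.004,0.036,0.01],-1]]}}

```text
time_s: 37.1
tcp_pos: [0.4565, -0.2369, 0.1618]
ee_rot: [[0.727, -0.687, 0.0], [-0.687, -0.727, -0.0], [0.0, -0.0, -1.0]]
wrist_force: [0.5, -1.1, -0.3]
gripper_width: 0.999
gripper_force: 0.0
```

{"method": "apply_moves", "body": {"moves": [[[0.002,0.025,0.01],0],[[0,0.004,0],0],[[0,0,0],0]]}}

```text
time_s: 37.35
tcp_pos: [0.4375, -0.2591, 0.1512]
ee_rot: [[0.724, -0.69, -0.002], [-0.69, -0.724, 0.0], [-0.002, 0.001, -1.0]]
wrist_force: [1.0, 0.4, 0.2]
gripper_width: 0.999
gripper_force: 0.0
```

```bash
cat > lid.py <<'E'
from h import *
import sys
def knob(p,C,z,rad=18):
    # orange dot on the lid's top near the projected guess
    h=cv2.cvtColor(p["frame"],cv2.COLOR_BGR2HSV);m=cv2.inRange(h,(8,110,90),(28,255,255));c=proj(p,[*C,z]);yy,xx=np.mgrid[:400,:640];m[(xx-c[0])**2+(yy-c[1])**2>rad**2]=0
    ys,xs=np.nonzero(m);return (xs.mean(),ys.mean(),len(xs)) if len(xs) else None
s=r.sense();R=np.array(s["ee_rot"]);t=np.array(s["tcp_pos"]);p=imaging.capture("wrist")
C=[float(a) for a in sys.argv[1:3]];z=float(sys.argv[3])
k=knob(p,C,z);print("dot",k)
if k:
    X=onz(ray(p,k[0],k[1]),z);print("at",np.round(X,4),"tool",np.round((R.T@(X-t))[:2]*1e3,1),"tcp",np.round(t,4),"t",s["time_s"],"psi",np.degrees(np.arctan2(R[1,0],R[0,0])).round(2),"gap",s["gripper_width"]*87)
for L,nm,zz in((models.place_of(p,"lid_collar"),"collar",z-.0135),(models.place_of(p,"lid"),"lid",z-.0545)):
    for l in L[:3]:
        X=onz(ray(p,*(np.array(l["at"])*[640,400])),zz);print(nm,round(l["confidence"],2),np.round(X,4),"tool",np.round((R.T@(X-t))[:2]*1e3,1))
for l in models.cut_out(p,"lid")[:3]: print("ext",np.round(np.array(l["extent"])*[640,400,640,400],1),round(l["confidence"],2))
E
python3 lid.py .4863 -.3030 .0545
```

```text
dot (np.float64(317.1518987341772), np.float64(127.44303797468355), 79)
at [ 0.4864 -0.3042  0.0545] tool [66.6 -1.2] tcp [ 0.4375 -0.2591  0.1512] t 37.35 psi -43.59 gap 86.89049363100004
collar 0.77 [ 0.375  -0.2825  0.041 ] tool [-28.9  59.9]
lid 0.96 [ 0.4845 -0.3019  0.    ] tool [63.9 -1.7]
lid 0.83 [ 0.6651 -0.0021  0.    ] tool [ -12.1 -343.3]
lid 0.6 [ 0.3774 -0.2857  0.    ] tool [-24.9  60.4]
ext [339.5 183.   68.4  70.2] 0.92
ext [  0.  170.1  42.1  70.2] 0.56
```

{"method": "apply_moves", "body": {"moves": [[[0.02,-0.001,0],0],[[0.03,0,0],0],[[0.016,0,0.01],0],[[0,0,0.03],0],[[0,0,0.035],0]]}}

```text
time_s: 37.97
tcp_pos: [0.4916, -0.3033, 0.0786]
ee_rot: [[0.727, -0.686, 0.007], [-0.686, -0.727, -0.003], [0.007, -0.003, -1.0]]
wrist_force: [0.4, 0.7, -0.9]
gripper_width: 1.001
gripper_force: 0.0
```

{"method": "apply_moves", "body": {"moves": [[[0,0,0.03],0],[[0,0,0.012],0],[[0,0,0.002],0],[[0,0,0],0]]}}

```text
time_s: 38.3
tcp_pos: [0.4883, -0.3022, 0.0326]
ee_rot: [[0.727, -0.686, -0.001], [-0.686, -0.727, 0.0], [-0.001, 0.001, -1.0]]
wrist_force: [-0.8, 0.1, 0.5]
gripper_width: 1.001
gripper_force: 0.0
```

```bash
python3 uv.py; python3 lid.py .4863 -.3035 .0545
```

```text
t 38.3 u,v mm [186. 440.] z 32.6 Ftool [-0.7  0.5 -0.5] M [0.01 0.07 0.01] gap 87.1
dot None
collar 0.6 [ 0.4861 -0.307   0.041 ] tool [1.6 5. ]
lid 0.73 [ 0.4875 -0.3019  0.    ] tool [-0.8  0.4]
ext [263.4 178.6 119.7 118.8] 0.78
ext [388.1 293.9  62.1 106.1] 0.76
```

{"method": "apply_moves", "body": {"moves": [[[0,0.002,0.001],0],[[0,0,0],0],[[0,0,0],0],[[0,0,0],0],[[0,0,0],0]], "hand": 0.03}}

```text
time_s: 38.92
tcp_pos: [0.4862, -0.3045, 0.0324]
ee_rot: [[0.726, -0.688, 0.0], [-0.688, -0.726, -0.0], [0.0, -0.0, -1.0]]
wrist_force: [1.7, -0.1, -0.0]
gripper_width: 0.704
gripper_force: 0.0
```

{"method": "apply_moves", "body": {"moves": [[[0,0,0],0],[[0,0,0],0],[[0,0,0],0],[[0,0,0],0]]}}

```text
time_s: 39.25
tcp_pos: [0.4861, -0.3044, 0.0322]
ee_rot: [[0.726, -0.688, -0.0], [-0.688, -0.726, -0.0], [-0.0, 0.0, -1.0]]
wrist_force: [-0.2, -0.5, 0.7]
gripper_width: 0.55
gripper_force: 30.0
```

{"method": "apply_moves", "body": {"moves": [[[0,0,-0.01],0],[[0,0,-0.025],0],[[0,0,-0.035],0],[[0,0,-0.035],0],[[0,0,-0.02],0]]}}

```text
time_s: 39.67
tcp_pos: [0.4876, -0.3051, 0.1617]
ee_rot: [[0.727, -0.687, 0.005], [-0.687, -0.727, -0.003], [0.006, -0.002, -1.0]]
wrist_force: [1.0, -0.2, -0.9]
gripper_width: 0.553
gripper_force: 30.0
```

```bash
python3 uv.py; python3 lid.py .4883 -.3035 .178 | head -3; python3 look.py q1 wrist jar
```

```text
t 39.67 u,v mm [188.3 442.3] z 161.7 Ftool [ 0.9 -0.5  1. ] M [ 0.06  0.13 -0.  ] gap 48.1
dot None
collar 0.87 [ 0.4859 -0.3027  0.1645] tool [-2.8 -0.5]
collar 0.74 [ 0.4456 -0.3131  0.1645] tool [-24.9  34.7]
q1 39.87 [ 0.4857 -0.3039  0.1573] psi -43.47 J [-15.9  20.2 -12.4  -0.1 -57.4  62.4] F [-0.2  0.3 -2.6] gap 48.0 30.0
wrist jar []
```

{"method": "apply_moves", "body": {"moves": [[[-0.005,-0.018,-0.015],0],[[-0.009,-0.032,-0.015],0],[[-0.01,-0.036,0],0],[[-0.01,-0.036,0],0],[[-0.01,-0.036,0],0]]}}

```text
time_s: 40.38
tcp_pos: [0.5624, -0.1579, 0.1855]
ee_rot: [[0.726, -0.688, -0.003], [-0.688, -0.726, 0.0], [-0.003, 0.002, -1.0]]
wrist_force: [1.4, -1.0, -1.0]
gripper_width: 0.557
gripper_force: 30.0
```

{"method": "apply_moves", "body": {"moves": [[[-0.01,-0.036,0],0],[[-0.01,-0.036,0],0],[[-0.012,-0.036,0],0],[[-0.016,-0.032,0],0],[[-0.02,-0.03,0],0]]}}

```text
time_s: 40.8
tcp_pos: [0.6304, 0.0124, 0.1844]
ee_rot: [[0.726, -0.688, -0.004], [-0.688, -0.726, -0.001], [-0.002, 0.004, -1.0]]
wrist_force: [-0.1, 0.0, -2.0]
gripper_width: 0.55
gripper_force: 30.0
```

{"method": "apply_moves", "body": {"moves": [[[-0.021,-0.03,0],0],[[-0.021,-0.03,0],0],[[-0.018,-0.028,0],0],[[-0.012,-0.018,0],0],[[0,0,0],0]]}}

```text
time_s: 41.22
tcp_pos: [0.6507, 0.1416, 0.1841]
ee_rot: [[0.729, -0.684, -0.003], [-0.684, -0.729, -0.001], [-0.002, 0.003, -1.0]]
wrist_force: [0.2, -1.1, -1.5]
gripper_width: 0.551
gripper_force: 30.0
```

```bash
python3 uv.py; python3 look.py q2 wrist,top jar jar_mouth
```

```text
t 41.22 u,v mm [-0.6  6.1] z 184.1 Ftool [0.9 0.7 1.5] M [-0.02  0.04 -0.02] gap 47.9
q2 41.22 [0.6507 0.1416 0.1841] psi -43.17 J [ 26.1  27.6   3.8  -0.  -66.3  20.7] F [ 0.2 -1.1 -1.5] gap 47.9 30.0
wrist jar [([313.7, 182.7], 0.81)]
wrist jar_mouth [([318.9, 224.2], 0.3)]
top jar [([247.1, 172.0], 0.94)]
top jar_mouth [([411.3, 167.9], 0.73), ([244.0, 165.9], 0.66)]
```

Run:
```python
from h import *
import pickle
o=[]
for t,u,v in(("w1_wrist",238.8,178.1),("w2_wrist",379.4,179.6),("v3_wrist",252.9,180.6)):
    o.append(ray(pickle.load(open(t+".pkl","rb")),u,v))
print(tri(o))
for t in("y3","z1","q2"):
    V=pickle.load(open(t+"_wrist.pkl","rb"));h=cv2.cvtColor(V["frame"],cv2.COLOR_BGR2HSV)
    c=proj(V,[.655,.145,.066]);m=cv2.inRange(h,(5,120,90),(20,255,255));yy,xx=np.mgrid[:400,:640];m[(xx-c[0])**2+(yy-c[1])**2>70**2]=0
    ys,xs=np.nonzero(m);print(t,c.round(1),len(xs),xs.min() if len(xs) else 0,xs.max() if len(xs) else 0,ys.min() if len(ys) else 0)
T=pickle.load(open("q2_top.pkl","rb"))
```

```text
(array([0.65467145, 0.14519286, 0.06215246]), [0.00038535957790533805, 9.26118912049956e-05, 0.00030251770584312796])
y3 [319.4 262.1] 877 263 376 282
z1 [320.  304.4] 1243 250 389 278
q2 [312.7 195.7] 479 279 343 161
```

{"method": "apply_moves", "body": {"moves": [[[0.0006,-0.0055,0.01],0],[[0,0,0.03],0],[[0,0,0.02],0],[[0,0,0.005],0],[[0,0,0],0]]}}

```text
time_s: 41.93
tcp_pos: [0.6541, 0.1398, 0.1196]
ee_rot: [[0.725, -0.688, -0.005], [-0.688, -0.725, -0.002], [-0.002, 0.005, -1.0]]
wrist_force: [-0.6, 0.6, -1.1]
gripper_width: 0.553
gripper_force: 30.0
```

```bash
sed -i 's/^J=.*/J=np.array([.6549,.1452,.084])/' uv.py; python3 uv.py; python3 -c "
from station import imaging
imaging.capture('top')"; python3 uv.py
```

```text
t 41.93 u,v mm [3.1 4.6] z 119.6 Ftool [-0.8 -0.   1.1] M [ 0.04 -0.02  0.01] gap 48.1
t 41.98 u,v mm [3.8 3.3] z 121.7 Ftool [ 0.6 -0.5 -0. ] M [0.11 0.03 0.06] gap 48.0
```

{"method": "apply_moves", "body": {"moves": [[[-0.0015,-0.002,0],0],[[0,0,0],0],[[0,0,0],0]]}}

```text
time_s: 42.23
tcp_pos: [0.6564, 0.1438, 0.1238]
ee_rot: [[0.726, -0.687, 0.003], [-0.687, -0.726, 0.001], [0.001, -0.003, -1.0]]
wrist_force: [0.7, -0.6, -2.0]
gripper_width: 0.553
gripper_force: 30.0
```

```bash
for i in 1 2 ; do python3 uv.py; python3 -c "
from station import imaging
imaging.capture('top')"; done; python3 uv.py
```

```text
t 42.23 u,v mm [ 2.1 -0.1] z 123.8 Ftool [ 1. -0.  2.] M [-0.   -0.02  0.  ] gap 48.1
t 42.28 u,v mm [2.  0.1] z 123.6 Ftool [ 0.2 -0.6  1.4] M [ 0.05 -0.03 -0.02] gap 48.4
t 42.33 u,v mm [1.8 0.4] z 123.3 Ftool [-0.6 -0.   1.5] M [-0.02 -0.05  0.01] gap 47.8
```

{"method": "apply_moves", "body": {"moves": [[[-0.0019,0,0.003],0],[[0,0,0.003],0],[[0,0,0.003],0],[[0,0,0.002],0],[[0,0,0],0]]}}

```text
time_s: 42.75
tcp_pos: [0.6537, 0.1445, 0.1102]
ee_rot: [[0.726, -0.688, -0.002], [-0.688, -0.726, -0.001], [-0.001, 0.001, -1.0]]
wrist_force: [0.7, -0.2, -1.1]
gripper_width: 0.554
gripper_force: 30.0
```

```bash
python3 uv.py
```

```text
t 42.75 u,v mm [-0.4  1.4] z 110.2 Ftool [ 0.6 -0.3  1.1] M [ 0.01 -0.03  0.05] gap 48.2
```

{"method": "apply_moves", "body": {"moves": [[[0,0,0.002],0],[[0,0,0.002],0],[[0,0,0.001],0],[[0,0,0],0]]}}

```text
time_s: 43.08
tcp_pos: [0.6547, 0.1445, 0.1087]
ee_rot: [[0.727, -0.687, 0.002], [-0.687, -0.727, -0.0], [0.002, -0.001, -1.0]]
wrist_force: [-3.0, -0.0, 7.0]
gripper_width: 0.551
gripper_force: 30.0
```

```bash
python3 uv.py
```

```text
t 43.08 u,v mm [0.3 0.6] z 108.7 Ftool [-2.1  2.  -7. ] M [-0.84 -0.61  0.03] gap 47.9
```

The lid rests on the pins (TCP at 108.7 mm, 109 expected). I'll turn it under light pressure.

{"method": "apply_moves", "body": {"moves": [[[0,0,0.001],-4],[[0,0,0],-5],[[0,0,0],-5],[[0,0,0],-5],[[0,0,0],-5]]}}

```text
time_s: 43.5
tcp_pos: [0.655, 0.1451, 0.1065]
ee_rot: [[0.944, -0.329, 0.003], [-0.329, -0.944, 0.001], [0.002, -0.002, -1.0]]
wrist_force: [-0.8, -0.8, -1.2]
gripper_width: 0.548
gripper_force: 30.0
```

```bash
python3 uv.py
```

```text
t 43.5 u,v mm [0.1 0. ] z 106.5 Ftool [-0.5  1.1  1.2] M [-0.01  0.03 -0.01] gap 47.7
```

{"method": "apply_moves", "body": {"moves": [[[0,0,0.003],0],[[0,0,0.003],0],[[0,0,0],0]]}}

```text
time_s: 43.75
tcp_pos: [0.6539, 0.1446, 0.0983]
ee_rot: [[0.942, -0.335, -0.001], [-0.335, -0.942, -0.0], [-0.001, 0.001, -1.0]]
wrist_force: [0.0, 0.1, -1.1]
gripper_width: 0.549
gripper_force: 30.0
```

```bash
python3 uv.py
```

```text
t 43.75 u,v mm [-0.7  0.9] z 98.3 Ftool [ 0.  -0.1  1.1] M [0.04 0.08 0.02] gap 47.8
```

{"method": "apply_moves", "body": {"moves": [[[0,0,0.003],0],[[0,0,0.003],0],[[0,0,0.002],0],[[0,0,0.002],0],[[0,0,0],0]]}}

```text
time_s: 44.17
tcp_pos: [0.6543, 0.1446, 0.0921]
ee_rot: [[0.943, -0.332, 0.001], [-0.332, -0.943, -0.001], [0.001, 0.0, -1.0]]
wrist_force: [-5.6, 0.5, 12.1]
gripper_width: 0.55
gripper_force: 30.0
```

```bash
python3 uv.py
```

```text
t 44.17 u,v mm [-0.3  0.8] z 92.1 Ftool [ -5.5   1.4 -12.1] M [-0.69 -1.58  0.05] gap 47.8
```

{"method": "apply_moves", "body": {"moves": [[[0,0,0.0015],0],[[0,0,0],0],[[0,0,0],0],[[0,0,0],0]]}}

```text
time_s: 44.5
tcp_pos: [0.6543, 0.1446, 0.0921]
ee_rot: [[0.943, -0.332, 0.002], [-0.332, -0.943, -0.001], [0.002, -0.0, -1.0]]
wrist_force: [-7.5, -0.3, 17.0]
gripper_width: 0.552
gripper_force: 30.0
```

```bash
python3 uv.py; python3 look.py end top,scene scoop scoop_lip lid ball bottle sample_tube; python3 uv.py
python3 - <<'E'
import cv2,numpy as np
a=cv2.imread("pics/end_scene.png")[130:290,200:460];b=cv2.imread("pics/end_top.png")[110:270,200:420]
cv2.imwrite("pics/end.png",np.hstack([cv2.resize(a,(430,265)),cv2.resize(b,(364,265))]))
E
```

```text
t 44.5 u,v mm [-0.3  0.8] z 92.1 Ftool [ -7.    2.8 -17. ] M [-0.85 -2.17  0.09] gap 48.0
end 44.5 [0.6543 0.1446 0.0921] psi -19.4 J [ 26.3  32.4  -2.2   0.1 -55.3  44.2] F [-7.5 -0.3 17. ] gap 48.0 30.0
top scoop [([352.2, 201.1], 0.81)]
top scoop_lip [([336.5, 213.2], 0.86)]
top lid [([301.0, 169.8], 0.89), ([416.3, 284.0], 0.56), ([243.4, 170.1], 0.53)]
top ball []
top bottle [([415.0, 168.6], 0.9), ([240.0, 162.7], 0.47)]
top sample_tube [([376.8, 144.9], 0.75), ([334.6, 210.5], 0.45)]
scene scoop [([354.2, 247.6], 0.82)]
scene scoop_lip [([331.7, 242.1], 0.76)]
scene lid [([320.7, 218.1], 0.83), ([387.9, 333.4], 0.77), ([276.9, 189.2], 0.58), ([273.6, 178.7], 0.29)]
scene ball []
scene bottle [([428.0, 246.9], 0.59), ([356.4, 248.9], 0.48)]
scene sample_tube [([401.0, 224.3], 0.85)]
t 45.2 u,v mm [-0.3  0.8] z 92.0 Ftool [ -6.7   2.4 -17.6] M [-0.89 -2.16  0.05] gap 47.7
```

View pics/end.png

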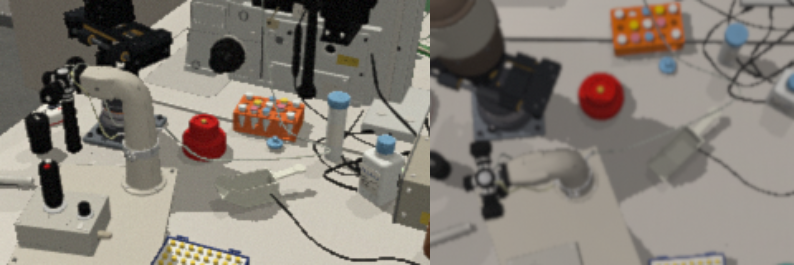

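The final views show the scoop upright and empty (scene crop 250,188), no stray balls, and the bottle and tube where they were. The lid is at its hard stop: the TCP stays at 92.0 mm as the push rises to 17 N.

```bash
python3 -c "
from station import r
print(r.finish_job())"
```

```text
the job is handed in; nothing more can be done
None
```

I handed the job in at about 45 s with the scoop emptied into the jar and stood upright on the table, and the lid keyed over the pins and held pressed home at about 17 N; the cameras made out at most five of the six balls in the jar at once, but saw none left in the scoop or on the table.

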